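# Rinsed lids into the tilt-out compactor bin

### The arm

A 6-joint arm with a two-finger parallel gripper is mounted at the origin on the work surface. World frame = base frame: x ahead of the robot, y to its left, z up, the work surface at z = 0. Lengths are in m, angles in rad, forces in N, time in s.
With the tool pointing down it reaches from about 0.225 to 0.875 m from the base axis. Payload 3.4 kg.
Tool frame: the origin (TCP) lies midway between the tips of the shut fingers; the grasp point (between the pads) lies 19 mm behind it (manip.grasp_offset is the distance from the TCP to the grasp point, in m); x points along the fingers, y is the direction in which the jaws open and shut, and the axes are right-handed (so a half turn about x gives the same grasp; the last joint's range is limited). The gripper opens to 85 mm and grips with 20 to 120 N. Pads are 22 mm wide; open, the fingers measure 114 mm over their backs; the gripper's body (76 mm by 85 mm) begins 54 mm behind the grasp point. The pads swing forward as they close: fully open they stand 13 mm farther back than shut.
Start: joints at [-1.354, 0.276, 1.505, -0, 1.361, -0.121], TCP at [0.191, -0.543, 0.231] pointing down, gripper open.
Joint ranges: [-2.89, 2.89], [-0.75, 2.08], [0.22, 2.7], [-1.18, 4.32], [0.11, 2.71], [-2.7, 2.7]. Speed limits (rad/s): [2.57, 2.57, 3.14, 3.14, 3.14, 3.14].

### API

Orientations are given as a unit quaternion [w, x, y, z].
In Python, from rig import manip gives the robot as it stands.
- The arm moves only by the shell command python3 -m creep 'ROWS' [OPENING] [FORCE]. ROWS is a JSON object of lists of equal length, an entry for each row: "delta_pos": the shift along the tool's x, y, z in cm, a list of three; "dr": the turn, a rotation vector about the tool's x, y, z in rad, a list of three. In form: {"delta_pos": [[dx, dy, dz], ...], "dr": [[rx, ry, rz], ...]}. A call has 1 to 10 rows; each row is the pose to reach, as a shift and turn from the pose commanded when the call began, along the tool's axes at that moment; what a row does not reach only later rows make up. A row lasts 1/10 s, in which the tool goes at most 50 mm and 8.59 degrees, less where a joint would pass 70% of its speed; a pose out of reach is approached as far as the arm can. A call with a gripper value outside its range is refused whole. OPENING is the opening, from -1 (shut) to 1 (fully open), set as the call begins (- or left out, the last holds). The fingers move at their own pace and stop on an object; FORCE is the grip in N (left out, the last holds). Time passes only in rows, so rows that repeat a pose let the fingers close. It gives the time, the measured TCP pose, the force and the opening at its end, in the units of the state.
- manip.get_state(): the state, without advancing time (a new reading comes with each control period).
- manip.get_image(name): name is "scene" or "top" or "wrist"; returns a dict with "pixels" (384x512x3 uint8, blue, green, red), "depth" (384x512 float32, m along the optical axis (not along the pixel's ray), 0 where there is no reading), "intrinsics" (3x3 intrinsics, pixels), "rvec" (rotation vector, rad) and "tvec" (3), from world to camera coordinates, as OpenCV has them. Camera axes: x right, y down, z forward; pixel columns grow to the right and rows downward; lengths in m; the calibration is good to about 2 mm. A picture is of the moment at which its call begins.
- manip.sign_off(): hands the job in, once; it reports no verdict.
The state is a dict: "clock": time; "qpos": joint angles; "qd": joint speeds; "effort": joint torques, N m; "position": TCP position; "ee_rot": TCP orientation; "contact_force": force on the tool from outside, world axes, zero at the start; "moment": the same for the moment, N m; "width": finger opening in m.
Only numpy, scipy, OpenCV 4.12 (cv2) and the standard library are available. Lean on these libraries where they do the work, as an engineer would, in place of code of your own. Each camera call takes 0.05 s, during which the arm holds its last target. There are 200 camera calls.

### The job

Turn the rotary isolator of the compactor bin off, then put every rinsed plastic lid from the draining tray into the open tilt-out bin; the tray's ribs leave no room for fingers beside a lid, so slide each one out past the tray's front edge to get a grip on it. When all the lids are in, push the bin fully shut and only then turn the isolator fully on again. Nothing may go into the bin while the isolator is on, and the other things on the counter stay where they are.

Things in the scene. Friction and masses are not known exactly. Their poses are not given: they have to be found in the camera images.
- tray: fixed steel draining tray, a solid slab 60 mm high, 230 mm long (its x) and 254 mm wide (its y). Origin under it, at table level: the front edge (towards the robot) is the straight vertical face at x = -100 mm of its frame, the rear end at x = +130 mm. On top five ribs, 6 mm wide and 10 mm high, run along x (from x = -100 to +120 mm) at y = -124, -62, 0, 62, 124 mm: four channels, each 56 mm wide, open at both ends, centred on y = -93, -31, 31, 93 mm
- lid1_c (a point): centre of a rinsed flat rigid lid, white plastic, 120 mm (its x) by 50 mm (its y) by 4 mm thick, 35 g; at the start it lies in one channel of the tray, its long side along the channel and its near end 15 to 45 mm behind the front edge. All lids are alike; two to four are present, the others absent. It slides easily, by pushing on its far end or by pressing on top and dragging, and stays on the tray until about half of it is out
- lid2_c (a point): centre of a rinsed flat rigid lid, white plastic, 120 mm (its x) by 50 mm (its y) by 4 mm thick, 35 g; at the start it lies in one channel of the tray, its long side along the channel and its near end 15 to 45 mm behind the front edge. All lids are alike; two to four are present, the others absent. It slides easily, by pushing on its far end or by pressing on top and dragging, and stays on the tray until about half of it is out
- lid3_c (a point): centre of a rinsed flat rigid lid, white plastic, 120 mm (its x) by 50 mm (its y) by 4 mm thick, 35 g; at the start it lies in one channel of the tray, its long side along the channel and its near end 15 to 45 mm behind the front edge. All lids are alike; two to four are present, the others absent. It slides easily, by pushing on its far end or by pressing on top and dragging, and stays on the tray until about half of it is out
- lid4_c (a point): centre of a rinsed flat rigid lid, white plastic, 120 mm (its x) by 50 mm (its y) by 4 mm thick, 35 g; at the start it lies in one channel of the tray, its long side along the channel and its near end 15 to 45 mm behind the front edge. All lids are alike; two to four are present, the others absent. It slides easily, by pushing on its far end or by pressing on top and dragging, and stays on the tray until about half of it is out
- bin: fixed white housing of the built-in tilt-out bin, its front facing the robot (-x of its frame). Origin at table level under the middle of the front, at the foot of the tilting front panel (the hinge line, along its y, 4 mm up). Side walls, back and top plate reach from x = 16 to 190 mm, 288 mm wide; top plate at 215 to 230 mm (a grey motor cover on it to 255 mm, x 70 to 170 mm)
- tub (a joint): tilt angle of the bin's tub with its white front panel, rad: 0 = shut, panel upright; starts leaning open towards the robot by 0.5 to 0.62. Stiff hinge: stays where it is left; 2 to 6 N near the top edge move it
- tub_in (a point): centre of the tub's inner floor; turns with the tub (axes as the bin's when shut: x away from the panel, z up). The inside is 120 mm (x) by 240 mm (y), grey walls 152 mm high at sides and back, the front panel reaching 229 mm above this floor. The lids go in through the opening between the panel's top and the housing's top plate
- tub_lip (a point): middle of the top edge of the panel's outer (robot-side) face, 238 mm from the hinge; the panel is 288 mm wide, 16 mm thick. Push here, a little below the edge, away from the robot to shut the bin
- isolator: fixed grey isolator box, 110 x 110 x 70 mm, origin under its centre, at table level, z up; two black dots on top mark on (+x side) and off (+y side)
- switch (a joint): angle of the isolator's handle, rad, growing clockwise seen from above: 0 = off (marked end of the bar pointing 80 degrees anticlockwise of the box's +x, nearly +y), 1.4 = on (along the box's +x, away from the robot), where it starts. Firm stops at both ends; it stays where it is left. About 0.1 N m to turn
- switch_grip (a point): on the handle's axis, half-way up the black grip bar, 104 mm above the table; the bar is 68 mm long (x axis of this point, towards the end marked with a white line), 14 mm wide (y axis) and 32 mm high (88 to 120 mm above the table), above a boss of 52 mm diameter (74 to 86 mm). The point turns with the handle
- bottle: green glass bottle, 68 mm diameter, 230 mm tall, origin under its centre; leave it alone
- lunchbox: clear plastic lunch box without its lid, 85 x 130 x 50 mm, origin under its centre; leave it alone
- dish: small white ceramic dish, 84 mm across, 22 mm high, origin under its centre; leave it alone
- cap: blue plastic bottle cap, 30 mm across, 13 mm high, origin under its centre; leave it alone
- soap: clear soap bottle, 60 mm diameter, 150 mm tall, origin under its centre; leave it alone
- mug: blue mug, 80 mm across, 90 mm high, origin under its centre; leave it alone
- tin: plain steel tin, 74 mm across, 80 mm high, origin under its centre; leave it alone
Mind the look-alikes: they are no part of the job. Leave any black or yellow look-alike of the part that bears lid2_c alone.

How it is judged:
On the way, in this order (a step that is already met when the one before it is completed fails the run):
1. the isolator is turned off (value of joint switch below 0.15 rad), for 0.2 s.
2. all lids lie in the tub, with the isolator off (x of lid1_c in the frame of tub_in between -0.065 and 0.065 m and y of lid1_c in the frame of tub_in between -0.12 and 0.12 m and z of lid1_c in the frame of tub_in between -0.005 and 0.21 m and x of lid2_c in the frame of tub_in between -0.065 and 0.065 m and y of lid2_c in the frame of tub_in between -0.12 and 0.12 m and z of lid2_c in the frame of tub_in between -0.005 and 0.21 m and x of lid3_c in the frame of tub_in between -0.065 and 0.065 m and y of lid3_c in the frame of tub_in between -0.12 and 0.12 m and z of lid3_c in the frame of tub_in between -0.005 and 0.21 m and x of lid4_c in the frame of tub_in between -0.065 and 0.065 m and y of lid4_c in the frame of tub_in between -0.12 and 0.12 m and z of lid4_c in the frame of tub_in between -0.005 and 0.21 m and value of joint switch below 0.15 rad), for 0.2 s.
3. the bin is pushed shut with all lids in it, the isolator still off (all of step 2 and value of joint tub below 0.05 rad), for 0.2 s.
4. the isolator is turned on (value of joint tub below 0.05 rad and value of joint switch above 1.28 rad), for 0.2 s.
At the end, for the whole second after the job is handed in: every lid that was present has its centre inside the tub, the bin is shut (within 0.05 rad) and the isolator's handle is on (at 1.28 rad or more) (all of step 4 and x of lid1_c in the frame of tub_in between -0.065 and 0.065 m and y of lid1_c in the frame of tub_in between -0.12 and 0.12 m and z of lid1_c in the frame of tub_in between -0.005 and 0.21 m and x of lid2_c in the frame of tub_in between -0.065 and 0.065 m and y of lid2_c in the frame of tub_in between -0.12 and 0.12 m and z of lid2_c in the frame of tub_in between -0.005 and 0.21 m and x of lid3_c in the frame of tub_in between -0.065 and 0.065 m and y of lid3_c in the frame of tub_in between -0.12 and 0.12 m and z of lid3_c in the frame of tub_in between -0.005 and 0.21 m and x of lid4_c in the frame of tub_in between -0.065 and 0.065 m and y of lid4_c in the frame of tub_in between -0.12 and 0.12 m and z of lid4_c in the frame of tub_in between -0.005 and 0.21 m); the robot touches nothing.
It fails at once if a lid is in the open bin (more than 0.15 rad open) while the isolator is not off (above 0.5 rad) (((x of lid1_c in the frame of tub_in between -0.065 and 0.065 m and y of lid1_c in the frame of tub_in between -0.12 and 0.12 m and z of lid1_c in the frame of tub_in between -0.005 and 0.21 m) or (x of lid2_c in the frame of tub_in between -0.065 and 0.065 m and y of lid2_c in the frame of tub_in between -0.12 and 0.12 m and z of lid2_c in the frame of tub_in between -0.005 and 0.21 m) or (x of lid3_c in the frame of tub_in between -0.065 and 0.065 m and y of lid3_c in the frame of tub_in between -0.12 and 0.12 m and z of lid3_c in the frame of tub_in between -0.005 and 0.21 m) or (x of lid4_c in the frame of tub_in between -0.065 and 0.065 m and y of lid4_c in the frame of tub_in between -0.12 and 0.12 m and z of lid4_c in the frame of tub_in between -0.005 and 0.21 m)) and value of joint tub above 0.15 rad and value of joint switch above 0.5 rad).
It fails at once if one of the other things on the counter is moved by more than 30 mm (distance of any of bottle, lunchbox, dish, cap, soap, mug, tin from where it was at the start of the episode above 0.03 m).
Of lid1, lid2, lid3, lid4 only 2 to 4 are there at a start; the rules pass over those that are not, and their reading is None.
At some moment in a run one of lid1, lid2, lid3, lid4 may be knocked a few centimetres aside while the robot is not near it.
It also fails if it takes over 210 s, if anything falls off the work surface, if the arm or the gripper's body presses on something with over 40 N, if the wrist force passes 120 N, or if a joint passes its speed limit or range.

## Working session

There is one attempt and no reset: what is moved stays moved. The work goes in short steps, Python scripts to look and compute and a shell command to move; the robot and the scene stay as the last step left them, time stands still between calls to the robot, and variables do not carry over. Pictures are saved under pics/ and viewed, about 12 in all and at most 16, crops included, and the job is handed in when it is done.

```bash
ls; mkdir -p pics; python3 - <<'E'
from rig import manip
import cv2,numpy as np
s=manip.get_state();print(s)
for n in("scene","top"):
    im=manip.get_image(n);cv2.imwrite(f"pics/{n}0.png",im["pixels"]);np.savez(f"pics/{n}0.npz",**im)
    print(n,im["intrinsics"].tolist(),im["rvec"],im["tvec"])
E
```

```text
pics
{'clock': 0.0, 'qpos': array([-1.35405178e+00,  2.76640617e-01,  1.50616038e+00, -2.42534705e-05,
        1.36068106e+00, -1.20979883e-01]), 'qd': array([-4.00146752e-04,  7.71535886e-04, -8.15392402e-04,  1.98680536e-03,
       -5.35530601e-05, -2.25295124e-04]), 'effort': array([-5.30035704e-04, -4.16777265e+01, -2.45806378e+01, -3.13323044e-04,
        1.09284170e-02,  8.09048316e-06]), 'position': array([ 0.19040328, -0.54199583,  0.23040283]), 'ee_rot': array([-0.11817185, -0.69700837, -0.11950553,  0.69708907]), 'contact_force': array([ 0.4205386 ,  0.4635886 , -0.34069432]), 'moment': array([ 0.01029646, -0.04777575,  0.0643497 ]), 'width': 0.08537066516880717}
scene [[485.3347756839485, 0.0, 258.33200709345573], [0.0, 485.3347756839485, 193.41282387282692], [0.0, 0.0, 1.0]] [ 1.9772231   1.53752352 -0.59437361] [-0.01699901 -0.2700938   1.79782245]
top [[438.9486984160115, 0.0, 262.14766739002835], [0.0, 438.9486984160115, 189.1710613697343], [0.0, 0.0, 1.0]] [ 2.12610811 -2.13857996  0.17108797] [-0.09662634  0.53696163  1.37298688]
```

View pics/scene0.png

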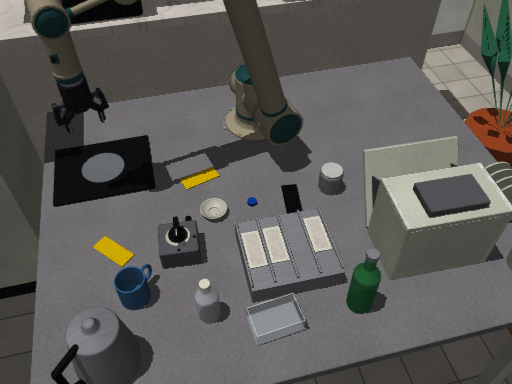

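View pics/top0.png

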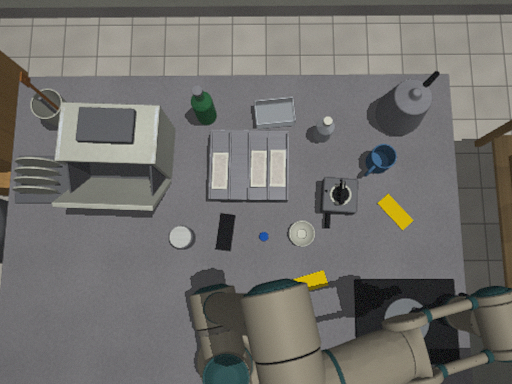

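Scene shows the bin at the robot's left (open, leaning towards the robot), tray with three white lids (top view: x≈220, 259, 278, y≈168) and the isolator at (340,195). I'll measure them now.

```bash
cat > h.py <<'E'
import cv2,numpy as np
from rig import manip
def cam(n,f=None):
    im=manip.get_image(n) if f is None else dict(np.load(f))
    R=cv2.Rodrigues(np.array(im["rvec"]))[0];t=np.array(im["tvec"]).ravel();K=im["intrinsics"]
    v,u=np.mgrid[:384,:512];d=im["depth"]
    c=np.stack([(u-K[0,2])/K[0,0]*d,(v-K[1,2])/K[1,1]*d,d],-1)
    W=(c-t)@R; W[d==0]=np.nan
    return im["pixels"],W,(K,R,t)
def proj(c,p):
    K,R,t=c;q=K@(R@np.array(p,float)+t);return q[:2]/q[2]
def ray(c,u,v,z):
    K,R,t=c;d=R.T@np.linalg.inv(K)@[u,v,1];o=-R.T@t;return o+d*(z-o[2])/d[2]
def rect(P):
    (cx,cy),(a,b),an=cv2.minAreaRect((P*1000).astype(np.float32))
    return round(cx,1),round(cy,1),round(a,1),round(b,1),round(an,2)
E
python3 - <<'E'
from h import *
for n in("top","scene"):
    px,W,c=cam(n,f"pics/{n}0.npz")
    print(n)
    z=W[...,2]; X=W[...,0];Y=W[...,1]
    hsv=cv2.cvtColor(px,cv2.COLOR_BGR2HSV)
    # height components
    m=((z>.012)&(z<.40)&(X>.15)&(np.abs(Y)<.8)).astype(np.uint8)
    k,l,st,ce=cv2.connectedComponentsWithStats(m)
    for i in range(1,k):
        if st[i,4]<60: continue
        P=W[l==i]; print(st[i].tolist(),"xyz med",np.nanmedian(P,0).round(3),"zmax",np.percentile(P[:,2],98).round(3),rect(P[:,:2]))
    cv2.imwrite(f"pics/{n}_z.png",0*px)
px,W,c=cam("top","pics/top0.npz")
a=cv2.resize(px[90:220,40:400],None,fx=2.2,fy=2.2,interpolation=cv2.INTER_CUBIC);cv2.imwrite("pics/c1.png",a)
E
```

```text
top
[376, 71, 64, 65, 2407] xyz med [ 0.776 -0.542  0.164] zmax 0.202 (795.0, -574.9, 141.7, 179.2, 12.99)
[12, 72, 163, 139, 14433] xyz med [0.616 0.376 0.192] zmax 0.257 (639.4, 446.7, 536.0, 366.9, 79.98)
[191, 86, 26, 39, 690] xyz med [0.783 0.081 0.148] zmax 0.231 (793.4, 85.7, 59.2, 66.4, 22.53)
[255, 97, 41, 32, 434] xyz med [ 0.806 -0.145  0.04 ] zmax 0.055 (799.4, -143.2, 87.7, 130.7, 4.68)
[314, 117, 21, 25, 394] xyz med [ 0.718 -0.296  0.101] zmax 0.152 (726.6, -300.4, 58.3, 52.1, 66.61)
[209, 130, 80, 73, 5644] xyz med [ 0.61  -0.058  0.061] zmax 0.072 (615.8, -57.2, 252.6, 233.3, 89.04)
[364, 144, 33, 33, 491] xyz med [ 0.631 -0.484  0.064] zmax 0.093 (620.3, -481.9, 79.7, 105.4, 75.92)
[320, 177, 39, 52, 1388] xyz med [ 0.504 -0.338  0.07 ] zmax 0.119 (488.8, -345.0, 111.5, 160.9, 85.9)
[290, 221, 25, 26, 271] xyz med [ 0.4   -0.229  0.018] zmax 0.025 (394.8, -227.8, 78.3, 80.8, 88.25)
[170, 226, 26, 24, 488] xyz med [0.382 0.149 0.078] zmax 0.084 (382.0, 152.2, 71.5, 68.7, 3.35)
[360, 280, 39, 23, 249] xyz med [ 0.218 -0.469  0.014] zmax 0.019 (211.8, -468.9, 120.0, 68
[... 828 characters left out ...]
6, 105] xyz med [ 0.185 -0.685  0.014] zmax 0.018 (202.9, -677.0, 100.5, 54.2, 2.07)
[200, 198, 27, 21, 243] xyz med [ 0.384 -0.222  0.018] zmax 0.025 (397.0, -224.8, 80.2, 81.9, 50.36)
[235, 206, 110, 138, 8275] xyz med [ 0.661 -0.076  0.06 ] zmax 0.071 (677.9, -67.3, 278.8, 353.7, 88.82)
[158, 216, 43, 51, 1754] xyz med [ 0.543 -0.343  0.069] zmax 0.118 (492.4, -342.7, 110.6, 166.8, 85.31)
[114, 264, 38, 44, 1145] xyz med [ 0.629 -0.48   0.058] zmax 0.092 (626.8, -480.2, 80.0, 105.3, 76.7)
[195, 279, 26, 43, 826] xyz med [ 0.751 -0.301  0.096] zmax 0.151 (740.8, -300.8, 59.0, 50.5, 83.63)
[51, 307, 90, 77, 4859] xyz med [ 0.841 -0.548  0.16 ] zmax 0.202 (826.7, -557.4, 140.7, 162.1, 74.65)
```

```bash
python3 - <<'E'
from h import *
px,W,c=cam("top","pics/top0.npz")
p2,W2,c2=cam("scene","pics/scene0.npz")
a=cv2.resize(px[110:260,310:410],(400,600),interpolation=cv2.INTER_CUBIC)
b=cv2.resize(p2[200:300,150:250],(400,400),interpolation=cv2.INTER_CUBIC)
b=cv2.copyMakeBorder(b,0,200,0,0,cv2.BORDER_CONSTANT)
cv2.imwrite("pics/c2.png",np.hstack([a,b]))
E
```

```text
(no output)
```

View pics/c2.png

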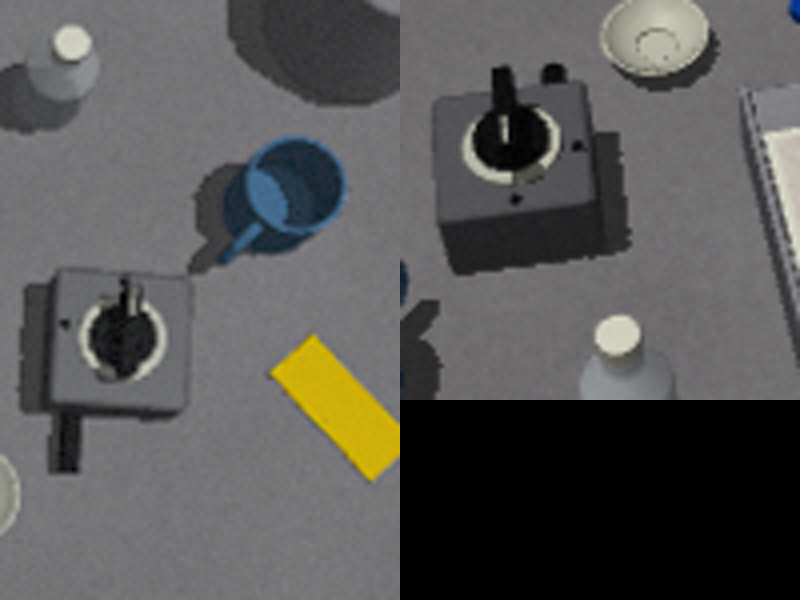

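```bash
python3 - <<'E'
from h import *
for n in("top","scene"):
    px,W,c=cam(n,f"pics/{n}0.npz"); print(n)
    z=W[...,2]; X=W[...,0];Y=W[...,1]
    hsv=cv2.cvtColor(px,cv2.COLOR_BGR2HSV)
    iso=(X>.40)&(X<.58)&(Y>-.42)&(Y<-.27)
    print("isobox",rect(W[iso&(z>.062)&(z<.076)][:,:2]))
    b=iso&(z>.105); print("bar",b.sum(),rect(W[b][:,:2]),W[b].mean(0).round(4))
    b=iso&(z>.01)&(X<.43); print("protr",b.sum(),rect(W[b][:,:2]),np.percentile(z[b],[10,50,95]).round(3))
    tr=(X>.45)&(X<.77)&(Y>-.22)&(Y<.10)&(z>.053)&(z<.08)
    print("tray",rect(W[tr][:,:2]), np.percentile(z[tr],[5,50,95]).round(4))
    rb=tr&(z>.068)
    for y0 in np.arange(-.2,.09,.01): pass
    li=(tr&(px.min(2)>140)).astype(np.uint8)
    k,l,st,ce=cv2.connectedComponentsWithStats(li)
    for i in range(1,k):
        if st[i,4]>60: print("lid",st[i].tolist(),rect(W[l==i][:,:2]),np.nanmedian(W[l==i][:,2]).round(4))
    # rib lines
    rp=W[rb]; print("ribs y hist",np.histogram(rp[:,1],bins=np.arange(-.2,.09,.006)))
    # bin
    bn=(X>.35)&(X<.9)&(Y>.16)&(Y<.62)
    t=bn&(z>.222)&(z<.236); print("binplate",t.sum(),rect(W[t][:,:2]),np.median(z[t]).round(4))
    t=bn&(z>.245)&(z<.262); print("motor",rect(W[t][:,:2]))
    # panel top: robot-side surface
    t=bn&(z>.02)&(z<.225)&(X<.58)
    P=W[t]; print("panel",t.sum(),P.min(0).round(3),P.max(0).round(3))
    for zz in np.arange(.02,.23,.02):
        q=P[(P[:,2]>zz)&(P[:,2]<zz+.02)]
        if len(q)>5: print(zz.round(2),len(q),"xmin",np.percentile(q[:,0],[3,50,97]).round(3),"y",np.percentile(q[:,1],[1,99]).round(3))
E
```

```text
top
isobox (513.3, -346.3, 110.0, 110.3, 84.95)
bar 113 (512.6, -346.5, 14.9, 66.4, 84.82) [ 0.5124 -0.3459  0.1164]
protr 30 (419.3, -308.4, 16.8, 12.9, 0.2) [0.022 0.027 0.031]
tray (634.8, -50.4, 301.0, 269.3, 89.29) [0.0555 0.0614 0.07  ]
lid [268, 149, 18, 39, 607] (602.6, -147.0, 54.3, 128.6, 88.75) 0.0631
lid [249, 150, 18, 37, 578] (603.2, -86.4, 53.1, 122.5, 86.18) 0.0634
lid [211, 152, 18, 38, 589] (597.0, 37.3, 52.5, 123.0, 88.0) 0.0632
ribs y hist (array([ 0,  0, 32, 57,  2,  6,  3,  4,  8,  7,  3,  3, 22, 46,  8,  3,  3,
        5,  3,  5,  4,  1,  6, 54, 29,  0,  0,  0,  0,  0,  0,  0,  0, 44,
       47,  5,  1,  6,  6,  0,  6,  4,  6, 17, 68,  2,  3,  2]), array([-0.2  , -0.194, -0.188, -0.182, -0.176, -0.17 , -0.164, -0.158,
       -0.152, -0.146, -0.14 , -0.134, -0.128, -0.122, -0.116, -0.11 ,
       -0.104, -0.098, -0.092, -0.086, -0.08 , -0.074, -0.068, -0.062,
       -0.056, -0.05 , -0.044, -0.038, -0.032, -0.026, -0.02 , -0.014,
       -0.008, -0.002,  0.004,  0.01 ,  0.016,  0.022,  0.028,  0.034,
        0.04 ,  0.046,  0.052,  0.058,  0.064,  0.07 ,  0.076,  0
[... 1841 characters left out ...]
88]))
binplate 3686 (619.6, 347.2, 291.9, 292.4, 87.74) 0.2294
motor (692.0, 344.6, 163.8, 103.6, 87.42)
panel 3774 [0.354 0.16  0.02 ] [0.577 0.62  0.223]
0.02 54 xmin [0.414 0.557 0.573] y [0.162 0.216]
0.04 78 xmin [0.411 0.551 0.565] y [0.161 0.224]
0.06 162 xmin [0.36  0.414 0.555] y [0.16  0.226]
0.08 129 xmin [0.371 0.531 0.564] y [0.161 0.615]
0.1 152 xmin [0.512 0.536 0.568] y [0.206 0.619]
0.12 221 xmin [0.506 0.535 0.569] y [0.207 0.618]
0.14 689 xmin [0.497 0.508 0.538] y [0.209 0.51 ]
0.16 758 xmin [0.485 0.497 0.533] y [0.209 0.491]
0.18 716 xmin [0.474 0.485 0.495] y [0.209 0.491]
0.2 798 xmin [0.458 0.473 0.484] y [0.21  0.492]
0.22 17 xmin [0.465 0.473 0.478] y [0.234 0.489]
```

```bash
cat >> h.py <<'E'
from scipy.spatial.transform import Rotation as Ro
def Rtool(yaw):  # tool x down, tool y (jaw axis) at world angle yaw
    y=np.array([np.cos(yaw),np.sin(yaw),0]);x=np.array([0,0,-1.]);return np.stack([x,y,np.cross(x,y)],1)
def cur():
    s=manip.get_state();q=s["ee_rot"];return s,np.array(s["position"]),Ro.from_quat([q[1],q[2],q[3],q[0]]).as_matrix()
def to(*wps):  # waypoints (x,y,z,jawyaw_deg), all relative to the current pose
    s,p,R=cur();yw=np.degrees(np.arctan2(R[1,1],R[0,1]))
    print("pos",p.round(4),"xaxis",R[:,0].round(3),"jawyaw",yw.round(1),"j6",s["qpos"][5].round(2),"j1",s["qpos"][0].round(2),"F",np.round(s["contact_force"],1),"w",round(s["width"],4),"t",round(s["clock"],2))
    for w in wps:
        d=R.T@(np.array(w[:3])-p)*100;r=Ro.from_matrix(R.T@Rtool(np.radians(w[3]))).as_rotvec()
        print(w,"-> dpos",d.round(2).tolist(),"dr",r.round(3).tolist())
E
python3 - <<'E'
from h import *
to((.515,-.345,.20,85),(.515,-.345,.20,-95),(.515,-.345,.094,85))
E
```

```text
pos [ 0.1905 -0.5421  0.2305] xaxis [-0.     0.002 -1.   ] jawyaw -70.6 j6 -0.12 j1 -1.35 F [ 0.5  0.2 -0.7] w 0.0855 t 0.1
(0.515, -0.345, 0.2, 85) -> dpos [3.07, -7.83, -37.15] dr [-2.717, -0.002, 0.0]
(0.515, -0.345, 0.2, -95) -> dpos [3.07, -7.83, -37.15] dr [0.425, 0.0, 0.002]
(0.515, -0.345, 0.094, 85) -> dpos [13.67, -7.81, -37.15] dr [-2.717, -0.002, 0.0]
```

```bash
python3 -m creep '{"delta_pos":[[0,-1,-5],[1,-2,-10],[1.5,-3,-15],[2,-4,-20],[2.5,-5,-25],[3,-6.2,-30],[3,-7.3,-35],[3.07,-7.83,-37.15],[3.07,-7.83,-37.15],[3.07,-7.83,-37.15]],"dr":[[0.1,0,0],[0.2,0,0],[0.3,0,0],[0.425,0,0],[0.425,0,0],[0.425,0,0],[0.425,0,0],[0.425,0,0],[0.425,0,0],[0.425,0,0]]}' 1 40; python3 - <<'E'
from h import *
to((.515,-.345,.13,-95),(.515,-.345,.094,-95))
im=manip.get_image("wrist");cv2.imwrite("pics/w1.png",im["pixels"])
E
```

```text
clock: 1.1
position: [0.5152, -0.3449, 0.1999]
ee_rot: [0.03, -0.706, 0.03, 0.707]
contact_force: [0.4, -1.0, -0.1]
width: 0.0853
pos [ 0.5152 -0.3449  0.1999] xaxis [-0.002  0.    -1.   ] jawyaw -94.9 j6 0.95 j1 -0.7 F [ 0.4 -1.  -0.1] w 0.0853 t 1.1
(0.515, -0.345, 0.13, -95) -> dpos [6.99, 0.02, 0.01] dr [0.002, 0.002, 0.0]
(0.515, -0.345, 0.094, -95) -> dpos [10.59, 0.02, -0.0] dr [0.002, 0.002, 0.0]
```

View pics/w1.png

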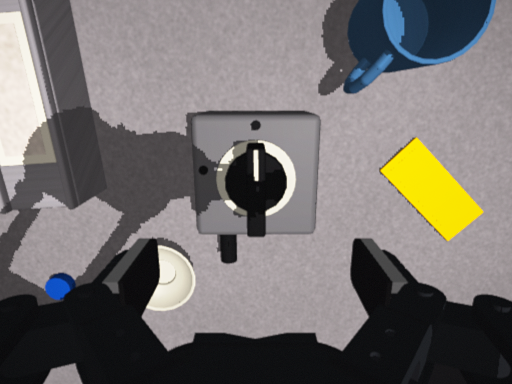

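Wrist view: the bar is centred between the jaws (256,180), aligned. Descend, grip, turn off.

```bash
python3 -m creep '{"delta_pos":[[3,0,0],[6,0,0],[8,0,0],[9.5,0,0],[10.5,0,0],[10.5,0,0]],"dr":[[0,0,0],[0,0,0],[0,0,0],[0,0,0],[0,0,0],[0,0,0]]}' 1 40; python3 -m creep '{"delta_pos":[[0,0,0],[0,0,0],[0,0,0],[0,0,0],[0,0,0],[0,0,0],[0,0,0],[0,0,0]],"dr":[[0,0,0],[0,0,0],[0,0,0],[0,0,0],[0,0,0],[0,0,0],[0,0,0],[0,0,0]]}' -1 40
python3 -m creep '{"delta_pos":[[0,0,0],[0,0,0],[0,0,0],[0,0,0],[0,0,0],[0,0,0],[0,0,0],[0,0,0],[0,0,0],[0,0,0]],"dr":[[-0.14,0,0],[-0.28,0,0],[-0.42,0,0],[-0.56,0,0],[-0.7,0,0],[-0.84,0,0],[-0.98,0,0],[-1.12,0,0],[-1.26,0,0],[-1.38,0,0]]}'; python3 - <<'E'
from h import *
to(); print(manip.get_state()["moment"])
E
```

```text
clock: 1.75
position: [0.5134, -0.3458, 0.0943]
ee_rot: [0.032, -0.706, 0.031, 0.707]
contact_force: [0.1, -0.6, -0.5]
width: 0.0853
clock: 2.55
position: [0.5154, -0.3456, 0.0962]
ee_rot: [-0.031, 0.707, -0.031, -0.706]
contact_force: [-0.3, 1.2, 4.7]
width: 0.0132
clock: 3.55
position: [0.5149, -0.3449, 0.0962]
ee_rot: [0.427, 0.564, 0.428, -0.563]
contact_force: [-2.2, 1.6, 5.3]
width: 0.0129
pos [ 0.5149 -0.3449  0.0962] xaxis [-0.     0.001 -1.   ] jawyaw -15.7 j6 -0.43 j1 -0.7 F [-2.2  1.6  5.3] w 0.0129 t 3.55
[ 0.308926    0.26385389 -0.07148566]
```

```bash
python3 -m creep '{"delta_pos":[[0,0,0],[0,0,0],[0,0,0],[0,0,0],[-2,0,0],[-6,0,0],[-10,0,0],[-13,0,0],[-13,0,0]],"dr":[[0,0,0],[0,0,0],[0,0,0],[0,0,0],[0,0,0],[0,0,0],[0,0,0],[0,0,0],[0,0,0]]}' 1 40; python3 - <<'E'
from h import *
im=manip.get_image("wrist");cv2.imwrite("pics/w2.png",im["pixels"])
to((.62,-.148,.22,-91),(.62,-.148,.075,-91))
E
```

```text
clock: 4.45
position: [0.5174, -0.3474, 0.231]
ee_rot: [0.429, 0.565, 0.422, -0.564]
contact_force: [-0.1, -0.0, -0.2]
width: 0.0854
pos [ 0.5162 -0.3465  0.2282] xaxis [ 0.004 -0.004 -1.   ] jawyaw -16.0 j6 -0.42 j1 -0.7 F [ 0.2 -0.9 -0.9] w 0.0855 t 4.5
(0.62, -0.148, 0.22, -91) -> dpos [0.79, 4.52, -21.94] dr [1.31, -0.001, -0.006]
(0.62, -0.148, 0.075, -91) -> dpos [15.29, 4.44, -21.97] dr [1.31, -0.001, -0.006]
```

View pics/w2.png

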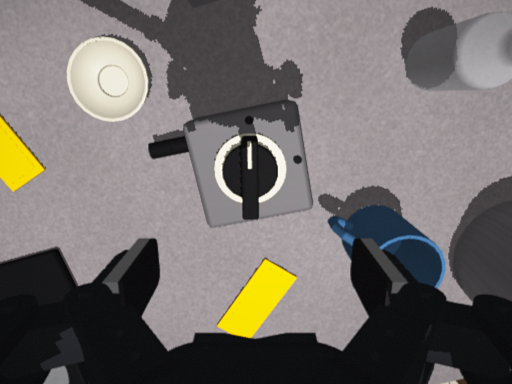

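Handle's marked end points at the off dot (249,120). Next, go over the rightmost lid with fingers shut and check it before pressing.

```bash
python3 -m creep '{"delta_pos":[[0,1,-4],[0,2,-8],[0,3,-12],[0,4,-16],[0.5,4.5,-20],[0.79,4.52,-21.94],[0.79,4.52,-21.94],[0.79,4.52,-21.94],[0.79,4.52,-21.94],[0.79,4.52,-21.94]],"dr":[[0.13,0,0],[0.26,0,0],[0.4,0,0],[0.53,0,0],[0.66,0,0],[0.8,0,0],[0.93,0,0],[1.06,0,0],[1.2,0,0],[1.31,0,-0.006]]}' -1 40; python3 - <<'E'
from h import *
px,W,c=cam("wrist")
K,R,t=c
cv2.imwrite("pics/w3.png",px)
X,Y,z=W[...,0],W[...,1],W[...,2]
li=((z>.055)&(z<.072)&(px.min(2)>140)&(X>.45)).astype(np.uint8)
k,l,st,ce=cv2.connectedComponentsWithStats(li)
for i in range(1,k):
    if st[i,4]>300: print("lid",st[i].tolist(),rect(W[l==i][:,:2]),np.nanmedian(W[l==i][:,2]).round(4))
to((.62,-.148,.08,-91),(.62,-.148,.066,-91))
E
```

```text
clock: 5.5
position: [0.6178, -0.1463, 0.2155]
ee_rot: [0.01, -0.705, 0.006, 0.71]
contact_force: [0.3, 0.5, -0.3]
width: 0.0001
lid [3, 42, 296, 238, 32916] (618.3, -57.8, 252.7, 229.2, 89.1) 0.06
lid [0, 56, 32, 154, 808] (655.9, 65.9, 6.9, 135.7, 88.48) 0.069
lid [47, 191, 63, 95, 4296] (554.5, 34.8, 63.3, 98.8, 88.93) 0.0631
lid [103, 204, 34, 75, 1339] (547.5, -0.0, 33.3, 78.7, 69.55) 0.0593
lid [136, 218, 33, 62, 1136] (536.6, -48.3, 29.3, 81.6, 66.6) 0.0596
pos [ 0.6179 -0.1466  0.2155] xaxis [-0.007  0.006 -1.   ] jawyaw -91.4 j6 1.25 j1 -0.34 F [ 0.3 -0.2 -0.2] w 0.0 t 5.55
(0.62, -0.148, 0.08, -91) -> dpos [13.55, 0.21, -0.3] dr [-0.007, 0.007, 0.006]
(0.62, -0.148, 0.066, -91) -> dpos [14.95, 0.21, -0.31] dr [-0.007, 0.007, 0.006]
```

View pics/w3.png

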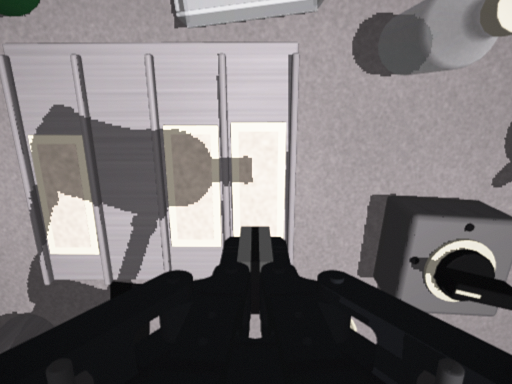

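```bash
python3 -m creep '{"delta_pos":[[4,0.2,-0.3],[8,0.2,-0.3],[12,0.2,-0.3],[13.5,0.2,-0.3],[14.2,0.2,-0.3],[14.6,0.2,-0.3],[14.8,0.2,-0.3],[14.8,0.2,-0.3]],"dr":[[0,0.007,0.006],[0,0.007,0.006],[0,0.007,0.006],[0,0.007,0.006],[0,0.007,0.006],[0,0.007,0.006],[0,0.007,0.006],[0,0.007,0.006]]}'; python3 -m creep '{"delta_pos":[[0.1,0,0],[0.2,0,0],[0.2,0,0]],"dr":[[0,0,0],[0,0,0],[0,0,0]]}';python3 -m creep '{"delta_pos":[[0.1,0,0],[0.2,0,0],[0.2,0,0]],"dr":[[0,0,0],[0,0,0],[0,0,0]]}'
```

```text
clock: 6.35
position: [0.6219, -0.1486, 0.0705]
ee_rot: [-0.005, 0.709, -0.007, -0.705]
contact_force: [-0.4, 0.1, -0.5]
width: 0.0002
clock: 6.65
position: [0.6214, -0.1484, 0.0681]
ee_rot: [-0.005, 0.709, -0.007, -0.706]
contact_force: [0.8, -0.2, 0.8]
width: -0.0002
clock: 6.95
position: [0.6211, -0.1483, 0.0655]
ee_rot: [-0.006, 0.708, -0.007, -0.706]
contact_force: [-0.1, -0.2, -0.7]
width: 0.0005
```

```bash
python3 -m creep '{"delta_pos":[[0.1,0,0],[0.15,0,0],[0.15,0,0]],"dr":[[0,0,0],[0,0,0],[0,0,0]]}';python3 -m creep '{"delta_pos":[[0.1,0,0],[0.1,0,0],[0.1,0,0]],"dr":[[0,0,0],[0,0,0],[0,0,0]]}'; python3 -c "
from h import *
to((.532,-.147,.063,-91))"
```

```text
clock: 7.25
position: [0.6213, -0.1484, 0.0642]
ee_rot: [-0.005, 0.708, -0.007, -0.706]
contact_force: [0.1, -0.6, -1.0]
width: -0.0001
clock: 7.55
position: [0.6213, -0.1484, 0.0641]
ee_rot: [-0.005, 0.709, -0.007, -0.706]
contact_force: [-1.8, 0.6, 5.1]
width: 0.0
pos [ 0.6213 -0.1484  0.0641] xaxis [ 0.004 -0.002 -1.   ] jawyaw -91.0 j6 1.25 j1 -0.34 F [-1.8  0.6  5.1] w 0.0 t 7.55
(0.532, -0.147, 0.063, -91) -> dpos [0.07, 0.01, 8.93] dr [0.0, -0.004, -0.002]
```

```bash
python3 -m creep '{"delta_pos":[[0.1,0,0],[0.1,0,1],[0.1,0,2],[0.1,0,3],[0.1,0,4.2],[0.1,0,5.4],[0.1,0,6.6],[0.1,0,7.8],[0.1,0,8.8],[0.1,0,8.8]],"dr":[[0,0,0],[0,0,0],[0,0,0],[0,0,0],[0,0,0],[0,0,0],[0,0,0],[0,0,0],[0,0,0],[0,0,0]]}'; python3 -m creep '{"delta_pos":[[-2,0,0],[-6,0,0],[-10,0,0],[-11,0,3],[-11,0,7],[-11,0,11],[-11,0,14],[-11,0,14]],"dr":[[0,0,0],[0,0,0],[0,0,0],[0,0,0],[0,0,0],[0,0,0],[0,0,0],[0,0,0]]}' 1; cat >> h.py <<'E'
def lids(zlo=.060,zhi=.068,cams=("top","scene"),thr=140,name=None):
    for n in cams:
        px,W,c=cam(n);X,Y,z=W[...,0],W[...,1],W[...,2]
        if name: cv2.imwrite(f"pics/{name}_{n}.png",px)
        m=((z>zlo)&(z<zhi)&(px.min(2)>thr)&(X>.36)&(X<.75)&(Y>-.22)&(Y<.12)).astype(np.uint8)
        k,l,st,ce=cv2.connectedComponentsWithStats(m)
        for i in range(1,k):
            P=W[l==i]
            if st[i,4]>40: print(n,"lid",st[i,4],rect(P[:,:2]),"x",np.percentile(P[:,0],[1,99]).round(3),"y",np.percentile(P[:,1],[2,98]).round(3),np.median(P[:,2]).round(4))
E
python3 -c "
from h import *
lids(name='a');to()"
```

```text
clock: 8.55
position: [0.5352, -0.1479, 0.0641]
ee_rot: [-0.005, 0.711, -0.008, -0.704]
contact_force: [0.2, 0.1, 9.1]
width: 0.0
clock: 9.35
position: [0.3886, -0.143, 0.1711]
ee_rot: [-0.006, 0.707, -0.007, -0.707]
contact_force: [-0.2, 0.3, 0.1]
width: 0.0853
top lid 463 (602.6, -86.9, 51.5, 119.7, 89.61) x [0.543 0.662] y [-0.113 -0.064] 0.0635
top lid 467 (597.1, 36.8, 51.8, 119.5, 88.32) x [0.538 0.656] y [0.012 0.061] 0.0639
top lid 261 (538.8, -148.8, 48.1, 81.4, 89.2) x [0.503 0.579] y [-0.173 -0.125] 0.0636
scene lid 507 (519.1, -147.0, 49.9, 122.3, 89.25) x [0.462 0.578] y [-0.171 -0.123] 0.0638
scene lid 557 (595.9, 37.9, 50.3, 126.6, 88.93) x [0.537 0.656] y [0.014 0.061] 0.0636
scene lid 582 (601.6, -85.3, 50.7, 121.9, 88.82) x [0.544 0.662] y [-0.11  -0.062] 0.0636
pos [ 0.393  -0.1445  0.1717] xaxis [ 0.005 -0.002 -1.   ] jawyaw -91.0 j6 1.07 j1 -0.52 F [0.4 0.5 0.1] w 0.0856 t 9.45
```

```bash
python3 -c "
from h import *
to((.476,-.148,.171,-91),(.476,-.148,.041,-91))"
```

```text
pos [ 0.393  -0.1445  0.1717] xaxis [ 0.005 -0.002 -1.   ] jawyaw -91.0 j6 1.07 j1 -0.52 F [0.4 0.5 0.1] w 0.0856 t 9.45
(0.476, -0.148, 0.171, -91) -> dpos [0.12, 0.2, -8.3] dr [-0.001, -0.005, -0.002]
(0.476, -0.148, 0.041, -91) -> dpos [13.12, 0.17, -8.23] dr [-0.001, -0.005, -0.002]
```

```bash
python3 -m creep '{"delta_pos":[[0,0,-4],[0.1,0.2,-8.2],[0.1,0.2,-8.2],[3,0.2,-8.2],[6,0.2,-8.2],[9,0.2,-8.2],[11,0.2,-8.2],[12.5,0.2,-8.2],[13.1,0.2,-8.2],[13.1,0.2,-8.2]],"dr":[[0,-0.005,-0.002],[0,-0.005,-0.002],[0,-0.005,-0.002],[0,-0.005,-0.002],[0,-0.005,-0.002],[0,-0.005,-0.002],[0,-0.005,-0.002],[0,-0.005,-0.002],[0,-0.005,-0.002],[0,-0.005,-0.002]]}' 1 30; python3 -m creep '{"delta_pos":[[0,0,0],[0,0,0],[0,0,0],[0,0,0],[0,0,0],[0,0,0]],"dr":[[0,0,0],[0,0,0],[0,0,0],[0,0,0],[0,0,0],[0,0,0]]}' -1 30;  python3 -m creep '{"delta_pos":[[-0.5,0,0],[-1,0,0],[-2,0,0],[-3,0,0],[-4,0,0],[-5,0,0]],"dr":[[0,0,0],[0,0,0],[0,0,0],[0,0,0],[0,0,0],[0,0,0]]}'; python3 - <<'E'
from h import *
px,W,c=cam("scene");cv2.imwrite("pics/g1.png",cv2.resize(px[120:320,180:420],(720,600)))
to((.476,-.148,.27,-91),(.538,.305,.27,0))
E
```

```text
clock: 10.45
position: [0.4755, -0.1478, 0.0398]
ee_rot: [0.006, -0.706, 0.006, 0.708]
contact_force: [0.6, -0.7, -0.2]
width: 0.0854
clock: 11.05
position: [0.4761, -0.1482, 0.0413]
ee_rot: [-0.006, 0.707, -0.006, -0.707]
contact_force: [0.4, -0.2, 4.0]
width: 0.0489
clock: 11.65
position: [0.4756, -0.148, 0.0918]
ee_rot: [0.006, -0.707, 0.006, 0.707]
contact_force: [-0.2, -0.4, -0.1]
width: 0.0491
pos [ 0.4766 -0.1485  0.0932] xaxis [ 0.002 -0.001 -1.   ] jawyaw -91.0 j6 1.15 j1 -0.44 F [ 0.6 -0.6  1. ] w 0.0489 t 11.7
(0.476, -0.148, 0.27, -91) -> dpos [-17.68, -0.02, 0.03] dr [0.0, -0.002, -0.001]
(0.538, 0.305, 0.27, 0) -> dpos [-17.72, -45.42, -5.4] dr [-1.588, -0.001, -0.003]
```

View pics/g1.png

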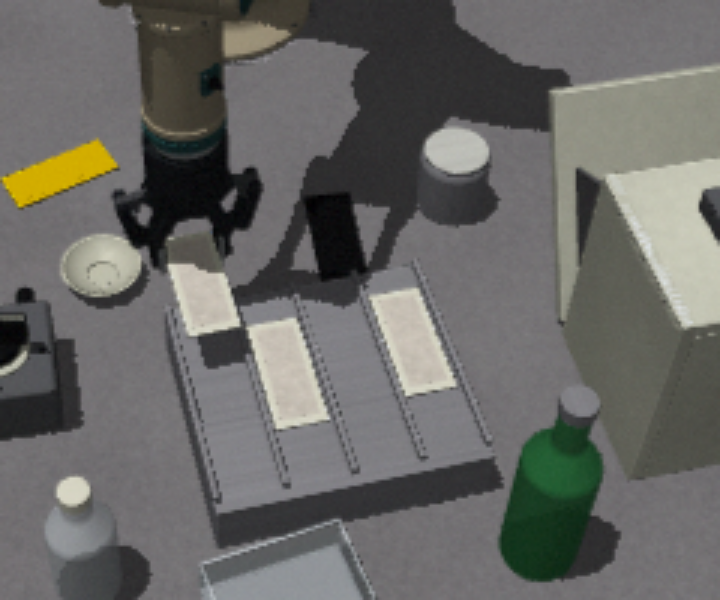

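Lid is held level between the jaws. Pin down the bin opening from the first images.

```bash
python3 - <<'E'
from h import *
for n in("top","scene"):
    px,W,c=cam(n,f"pics/{n}0.npz");X,Y,z=W[...,0],W[...,1],W[...,2]
    m=(z>.222)&(z<.236)&(X>.57)&(X<.85)&(Y>.18)&(Y<.52)
    k,l,st,ce=cv2.connectedComponentsWithStats(m.astype(np.uint8));i=1+st[1:,4].argmax()
    P=W[l==i];print(n,rect(P[:,:2]),np.percentile(P[:,0],[1,5,95]).round(3))
    for y in (.22,.28,.35,.42,.47):
        q=P[abs(P[:,1]-y)<.01]; pn=W[(abs(Y-y)<.01)&(X>.4)&(X<.55)&(z>.14)&(z<.24)]
        top=pn[pn[:,2]>np.nanmax(pn[:,2])-.012]
        print(y,"plate front",np.percentile(q[:,0],1).round(3),"panel top",top.min(0).round(3),top.max(0).round(3))
E
```

```text
top (673.2, 342.8, 291.0, 177.1, 87.76) [0.584 0.591 0.754]
0.22 plate front 0.583 panel top [0.45  0.213 0.209] [0.468 0.23  0.221]
0.28 plate front 0.583 panel top [0.453 0.27  0.208] [0.472 0.289 0.22 ]
0.35 plate front 0.587 panel top [0.457 0.341 0.211] [0.471 0.36  0.223]
0.42 plate front 0.589 panel top [0.458 0.41  0.211] [0.475 0.43  0.223]
0.47 plate front 0.592 panel top [0.46  0.461 0.209] [0.478 0.48  0.22 ]
scene (674.6, 345.0, 291.9, 182.5, 87.74) [0.589 0.596 0.761]
0.22 plate front 0.586 panel top [0.448 0.21  0.207] [0.473 0.23  0.219]
0.28 plate front 0.588 panel top [0.456 0.271 0.208] [0.476 0.289 0.22 ]
0.35 plate front 0.589 panel top [0.462 0.34  0.211] [0.476 0.359 0.223]
0.42 plate front 0.593 panel top [0.462 0.41  0.208] [0.485 0.43  0.22 ]
0.47 plate front 0.597 panel top [0.461 0.46  0.207] [0.483 0.48  0.219]
```

```bash
python3 -m creep '{"delta_pos":[[-4,0,0],[-8,0,0],[-12,0,0],[-16,-2,0],[-18.5,-6,0],[-18.7,-10,-1],[-18.7,-15,-2],[-18.7,-20,-3],[-18.7,-25,-4],[-18.7,-30,-5]],"dr":[[0,0,0],[0,0,0],[0,0,0],[0,0,0],[-0.12,0,0],[-0.25,0,0],[-0.38,0,0],[-0.5,0,0],[-0.63,0,0],[-0.76,0,0]]}'; python3 -c "
from h import *
to((.535,.303,.285,-2))"
```

```text
clock: 12.7
position: [0.5299, 0.1492, 0.2781]
ee_rot: [-0.258, -0.658, -0.259, 0.658]
contact_force: [1.3, 0.0, -0.1]
width: 0.0492
pos [0.5299 0.1492 0.2781] xaxis [-0.001  0.    -1.   ] jawyaw -47.1 j6 0.97 j1 0.15 F [ 1.3  0.  -0.1] w 0.0492 t 12.7
(0.535, 0.303, 0.285, -2) -> dpos [-0.68, -10.93, -10.84] dr [-0.788, 0.0, 0.001]
```

```bash
python3 -m creep '{"delta_pos":[[-0.7,-2,-2],[-0.7,-4,-4],[-0.7,-6,-6],[-0.7,-8,-8],[-0.7,-10,-10],[-0.7,-10.9,-10.8],[-0.7,-10.9,-10.8],[-0.7,-10.9,-10.8],[-0.7,-10.9,-10.8]],"dr":[[-0.12,0,0],[-0.24,0,0],[-0.36,0,0],[-0.48,0,0],[-0.6,0,0],[-0.72,0,0],[-0.788,0,0],[-0.788,0,0],[-0.788,0,0]]}'; python3 - <<'E'
from h import *
px,W,c=cam("top");cv2.imwrite("pics/p1.png",cv2.resize(px[80:230,30:230],(800,600)))
to((.535,.303,.198,-2))
E
```

```text
clock: 13.6
position: [0.5357, 0.3004, 0.2847]
ee_rot: [-0.489, -0.51, -0.49, 0.511]
contact_force: [-0.1, -0.3, 0.1]
width: 0.0488
pos [0.5358 0.3002 0.2848] xaxis [-0.001  0.    -1.   ] jawyaw -2.4 j6 0.44 j1 0.4 F [ 0.9  0.4 -0.5] w 0.0492 t 13.65
(0.535, 0.303, 0.198, -2) -> dpos [8.68, -0.08, -0.27] dr [-0.007, -0.0, 0.001]
```

View pics/p1.png

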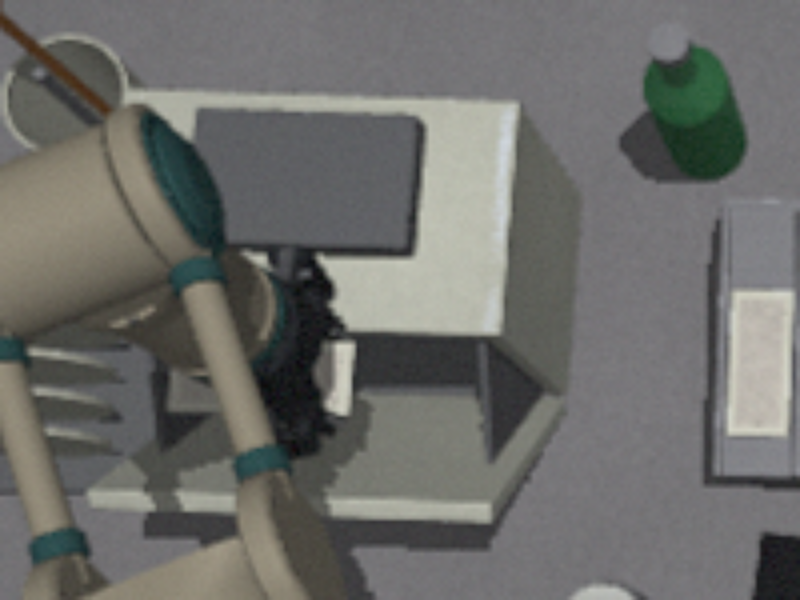

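Lid's near end shows at (340,378) beside the jaws, over the opening (rows 335–480). Lower, release partially, back off.

```bash
python3 -m creep '{"delta_pos":[[2.5,0,-0.2],[5,0,-0.2],[7,0,-0.2],[8.2,0,-0.2],[8.7,0,-0.2],[8.7,0,-0.2]],"dr":[[0,0,0],[0,0,0],[0,0,0],[0,0,0],[0,0,0],[0,0,0]]}'; python3 -m creep '{"delta_pos":[[0,0,0],[0,0,0],[0,0,0],[0,0,0],[0,0,0]],"dr":[[0,0,0],[0,0,0],[0,0,0],[0,0,0],[0,0,0]]}' 0.42 30;  python3 -m creep '{"delta_pos":[[-3,0,0],[-7,0,0],[-11,0,0],[-11,4,2],[-11,8,5],[-11,12,8],[-11,15,11],[-11,16,15],[-11,17,20],[-11,18,22]],"dr":[[0,0,0],[0,0,0],[0,0,0],[0,0,0],[0.12,0,0],[0.24,0,0],[0.36,0,0],[0.48,0,0],[0.6,0,0],[0.72,0,0]]}'; python3 - <<'E'
from h import *
lids()
px,W,c=cam("top");cv2.imwrite("pics/p2.png",cv2.resize(px[80:230,30:230],(800,600)))
to((.62,-.086,.2,-91))
E
```

```text
clock: 14.25
position: [0.5358, 0.3023, 0.1976]
ee_rot: [-0.489, -0.51, -0.49, 0.51]
contact_force: [-0.2, -0.5, 0.2]
width: 0.049
clock: 14.75
position: [0.5359, 0.3026, 0.1981]
ee_rot: [-0.49, -0.51, -0.49, 0.51]
contact_force: [0.1, -0.2, -0.2]
width: 0.0609
clock: 15.75
position: [0.7073, 0.071, 0.3072]
ee_rot: [-0.276, -0.65, -0.276, 0.652]
contact_force: [0.3, 0.2, 1.1]
width: 0.061
top lid 478 (603.0, -86.2, 53.5, 120.8, 86.16) x [0.544 0.662] y [-0.113 -0.064] 0.0637
top lid 471 (596.8, 36.7, 51.4, 120.3, 88.14) x [0.538 0.654] y [0.013 0.061] 0.0636
scene lid 546 (595.3, 35.0, 56.5, 124.6, 88.68) x [0.537 0.656] y [0.014 0.062] 0.0635
scene lid 580 (601.5, -85.7, 50.0, 123.8, 88.26) x [0.544 0.662] y [-0.11  -0.062] 0.0638
pos [0.7074 0.0738 0.3069] xaxis [-0.002  0.001 -1.   ] jawyaw -43.7 j6 0.77 j1 0.01 F [-0.4  1.4 -0. ] w 0.0611 t 15.9
(0.62, -0.086, 0.2, -91) -> dpos [10.7, 4.72, 17.59] dr [0.826, 0.002, 0.001]
```

View pics/p2.png

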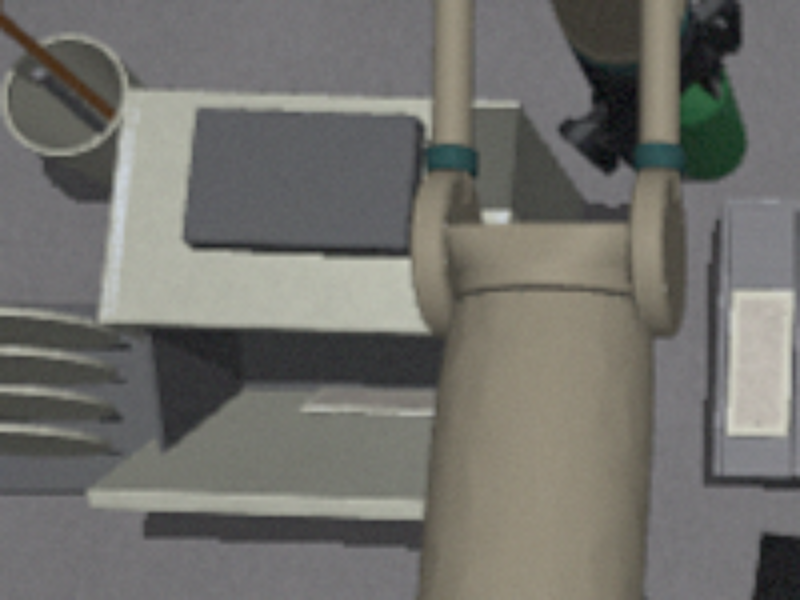

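First lid lies in the tub (370,403). Next lid, centre (0.602, −0.086).

```bash
python3 -m creep '{"delta_pos":[[0,1,4],[0,2,8],[0,3.5,12],[2,4.5,16],[6,4.72,17.6],[10.5,4.72,17.6],[10.5,4.72,17.6],[10.5,4.72,17.6]],"dr":[[0.12,0,0],[0.24,0,0],[0.36,0,0],[0.48,0,0],[0.6,0,0],[0.72,0,0],[0.826,0,0],[0.826,0,0]]}' -1 30; python3 -c "
from h import *
to((.621,-.087,.067,-91),(.621,-.087,.063,-91))"
```

```text
clock: 16.7
position: [0.6188, -0.0829, 0.2011]
ee_rot: [0.005, -0.706, 0.004, 0.709]
contact_force: [1.5, -0.0, 0.8]
width: 0.0
pos [ 0.6188 -0.0829  0.2011] xaxis [-0.004  0.002 -1.   ] jawyaw -90.7 j6 1.34 j1 -0.25 F [ 1.5 -0.   0.8] w 0.0 t 16.7
(0.621, -0.087, 0.067, -91) -> dpos [13.41, 0.44, -0.28] dr [0.005, 0.004, 0.002]
(0.621, -0.087, 0.063, -91) -> dpos [13.81, 0.44, -0.28] dr [0.005, 0.004, 0.002]
```

```bash
python3 -m creep '{"delta_pos":[[4,0.3,-0.2],[8,0.3,-0.3],[11,0.3,-0.3],[12.5,0.3,-0.3],[13.2,0.3,-0.3],[13.4,0.3,-0.3],[13.4,0.3,-0.3],[13.4,0.3,-0.3]],"dr":[[0.005,0.004,0.002],[0.005,0.004,0.002],[0.005,0.004,0.002],[0.005,0.004,0.002],[0.005,0.004,0.002],[0.005,0.004,0.002],[0.005,0.004,0.002],[0.005,0.004,0.002]]}'; python3 -m creep '{"delta_pos":[[0.1,0,0],[0.2,0,0],[0.3,0,0],[0.3,0,0]],"dr":[[0,0,0],[0,0,0],[0,0,0],[0,0,0]]}';python3 -m creep '{"delta_pos":[[0.1,0,0],[0.1,0,0]],"dr":[[0,0,0],[0,0,0]]}'; python3 -c "
from h import *
to((.532,-.086,.063,-91))"
```

```text
clock: 17.5
position: [0.6238, -0.0876, 0.0701]
ee_rot: [-0.006, 0.709, -0.008, -0.705]
contact_force: [0.3, -0.3, -0.2]
width: 0.0001
clock: 17.9
position: [0.6225, -0.0876, 0.0654]
ee_rot: [-0.007, 0.708, -0.008, -0.706]
contact_force: [-1.1, 0.5, -0.3]
width: 0.0003
clock: 18.1
position: [0.6225, -0.0875, 0.0643]
ee_rot: [-0.007, 0.708, -0.008, -0.706]
contact_force: [0.1, -0.5, -0.7]
width: 0.0
pos [ 0.6225 -0.0875  0.0643] xaxis [ 0.002 -0.002 -1.   ] jawyaw -91.2 j6 1.34 j1 -0.25 F [ 0.1 -0.5 -0.7] w 0.0 t 18.1
(0.532, -0.086, 0.063, -91) -> dpos [0.11, 0.03, 9.05] dr [-0.003, -0.002, -0.002]
```

```bash
python3 -m creep '{"delta_pos":[[0.1,0,0],[0.2,0,0],[0.2,0,1],[0.2,0,2.2],[0.2,0,3.4],[0.2,0,4.6],[0.2,0,5.8],[0.2,0,7],[0.2,0,8.2],[0.2,0,9]],"dr":[[0,0,0],[0,0,0],[0,0,0],[0,0,0],[0,0,0],[0,0,0],[0,0,0],[0,0,0],[0,0,0],[0,0,0]]}';  python3 -m creep '{"delta_pos":[[0,0,0],[-2,0,0],[-6,0,0],[-10,0,0],[-11,0,3],[-11,0,7],[-11,0,11],[-11,0,14],[-11,0,14]],"dr":[[0,0,0],[0,0,0],[0,0,0],[0,0,0],[0,0,0],[0,0,0],[0,0,0],[0,0,0],[0,0,0]]}' 1;python3 -c "
from h import *
lids();to((.476,-.086,.17,-91),(.476,-.086,.041,-91))"
```

```text
clock: 19.1
position: [0.535, -0.0864, 0.0641]
ee_rot: [-0.006, 0.711, -0.008, -0.704]
contact_force: [4.3, -0.1, 6.1]
width: -0.0
clock: 20.0
position: [0.3869, -0.0814, 0.1712]
ee_rot: [0.007, -0.706, 0.008, 0.708]
contact_force: [0.7, -0.8, -0.5]
width: 0.0852
top lid 481 (596.8, 36.7, 51.8, 119.8, 88.66) x [0.538 0.656] y [0.013 0.061] 0.0635
top lid 339 (529.5, -85.0, 54.3, 94.3, 89.61) x [0.486 0.576] y [-0.109 -0.064] 0.0638
scene lid 520 (518.6, -84.5, 49.9, 122.5, 87.68) x [0.46  0.576] y [-0.109 -0.061] 0.0639
scene lid 548 (595.7, 37.9, 52.3, 124.8, 86.71) x [0.539 0.656] y [0.014 0.062] 0.0638
pos [ 0.3918 -0.0827  0.172 ] xaxis [ 0.003 -0.002 -1.   ] jawyaw -91.2 j6 1.21 j1 -0.38 F [ 0.9 -0.8 -0. ] w 0.0855 t 20.1
(0.476, -0.086, 0.17, -91) -> dpos [0.23, 0.16, -8.42] dr [-0.003, -0.003, -0.002]
(0.476, -0.086, 0.041, -91) -> dpos [13.13, 0.13, -8.38] dr [-0.003, -0.003, -0.002]
```

```bash
python3 -m creep '{"delta_pos":[[0,0,-4],[0.1,0.1,-8.4],[0.1,0.1,-8.4],[3,0.1,-8.4],[6,0.1,-8.4],[9,0.1,-8.4],[11,0.1,-8.4],[12.5,0.1,-8.4],[13.1,0.1,-8.4],[13.1,0.1,-8.4]],"dr":[[0,-0.003,-0.002],[0,-0.003,-0.002],[0,-0.003,-0.002],[0,-0.003,-0.002],[0,-0.003,-0.002],[0,-0.003,-0.002],[0,-0.003,-0.002],[0,-0.003,-0.002],[0,-0.003,-0.002],[0,-0.003,-0.002]]}' 1 30; python3 -m creep '{"delta_pos":[[0,0,0],[0,0,0],[0,0,0],[0,0,0],[0,0,0],[0,0,0]],"dr":[[0,0,0],[0,0,0],[0,0,0],[0,0,0],[0,0,0],[0,0,0]]}' -1 30;  python3 -m creep '{"delta_pos":[[-0.5,0,0],[-1,0,0],[-3,0,0],[-5,0,0],[-8,0,0],[-12,0,0],[-16,0,0],[-20,0,0],[-24,0,0],[-24,0,0]],"dr":[[0,0,0],[0,0,0],[0,0,0],[0,0,0],[0,0,0],[0,0,0],[0,0,0],[0,0,0],[0,0,0],[0,0,0]]}'; python3 -c "
from h import *
lids(.2,.4,('scene',));to((.535,.303,.285,-2))"
```

```text
clock: 21.1
position: [0.4766, -0.0855, 0.0402]
ee_rot: [0.007, -0.706, 0.007, 0.708]
contact_force: [0.1, 0.4, 0.4]
width: 0.0853
clock: 21.7
position: [0.4774, -0.0858, 0.0417]
ee_rot: [-0.007, 0.708, -0.007, -0.707]
contact_force: [0.3, 0.8, 4.1]
width: 0.0494
clock: 22.7
position: [0.4794, -0.0865, 0.2869]
ee_rot: [-0.006, 0.711, -0.008, -0.703]
contact_force: [0.2, 0.6, -0.4]
width: 0.0492
scene lid 430 (535.7, -85.4, 89.5, 50.5, 0.26) x [0.499 0.579] y [-0.11  -0.062] 0.3091
pos [ 0.4779 -0.0861  0.2839] xaxis [ 0.005 -0.002 -1.   ] jawyaw -91.2 j6 1.27 j1 -0.32 F [ 0.3 -0.3 -1.4] w 0.0489 t 22.75
(0.535, 0.303, 0.285, -2) -> dpos [-0.14, -39.02, -4.92] dr [-1.556, -0.003, -0.005]
```

```bash
python3 -m creep '{"delta_pos":[[-0.1,-3,0],[-0.1,-7,-1],[-0.1,-11,-1.5],[-0.1,-15,-2],[-0.1,-19,-2.5],[-0.1,-23,-3],[-0.1,-27,-3.5],[-0.1,-31,-4],[-0.1,-35,-4.5],[-0.1,-39,-4.9]],"dr":[[-0.1,0,0],[-0.22,0,0],[-0.36,0,0],[-0.5,0,0],[-0.64,0,0],[-0.78,0,0],[-0.92,0,0],[-1.06,0,0],[-1.2,0,0],[-1.34,0,0]]}'; python3 -c "
from h import *
to((.535,.303,.285,-2),(.535,.303,.198,-2))"
```

```text
clock: 23.75
position: [0.5326, 0.3044, 0.28]
ee_rot: [-0.435, -0.556, -0.436, 0.559]
contact_force: [0.0, -0.5, 0.5]
width: 0.0489
pos [0.5326 0.3044 0.28  ] xaxis [-0.004 -0.002 -1.   ] jawyaw -14.0 j6 0.65 j1 0.41 F [ 0.  -0.5  0.5] w 0.0489 t 23.75
(0.535, 0.303, 0.285, -2) -> dpos [-0.5, 0.26, 0.08] dr [-0.21, 0.002, 0.004]
(0.535, 0.303, 0.198, -2) -> dpos [8.2, 0.29, 0.06] dr [-0.21, 0.002, 0.004]
```

```bash
python3 -m creep '{"delta_pos":[[0,0.2,0],[0,0.2,0],[2.5,0.2,0],[5,0.2,0],[7,0.3,0],[8,0.3,0],[8.2,0.3,0],[8.2,0.3,0]],"dr":[[-0.1,0,0],[-0.21,0,0],[-0.21,0,0],[-0.21,0.002,0.004],[-0.21,0.002,0.004],[-0.21,0.002,0.004],[-0.21,0.002,0.004],[-0.21,0.002,0.004]]}'; python3 -m creep '{"delta_pos":[[0,0,0],[0,0,0],[0,0,0],[0,0,0],[0,0,0]],"dr":[[0,0,0],[0,0,0],[0,0,0],[0,0,0],[0,0,0]]}' 0.42 30;  python3 -m creep '{"delta_pos":[[-3,0,0],[-7,0,0],[-10,0,0],[-10,0,0]],"dr":[[0,0,0],[0,0,0],[0,0,0],[0,0,0]]}'; python3 - <<'E'
from h import *
lids(cams=("scene",))
to((.616,.037,.29,-91),(.616,.037,.067,-91))
E
```

```text
clock: 24.55
position: [0.5364, 0.3024, 0.1999]
ee_rot: [0.49, 0.511, 0.489, -0.509]
contact_force: [0.4, 0.8, -1.6]
width: 0.0492
clock: 25.05
position: [0.5366, 0.3025, 0.2005]
ee_rot: [0.49, 0.512, 0.489, -0.509]
contact_force: [0.2, -0.4, -0.2]
width: 0.0609
clock: 25.45
position: [0.5383, 0.3033, 0.3057]
ee_rot: [0.491, 0.515, 0.488, -0.505]
contact_force: [-0.7, -0.4, -0.5]
width: 0.0607
scene lid 549 (595.9, 37.9, 50.9, 123.7, 88.54) x [0.537 0.656] y [0.014 0.061] 0.0636
pos [0.5372 0.3028 0.3029] xaxis [ 0.009  0.004 -1.   ] jawyaw -2.3 j6 0.44 j1 0.4 F [-1.  -0.7 -0.3] w 0.0605 t 25.5
(0.616, 0.037, 0.29, -91) -> dpos [1.26, 8.95, 26.24] dr [1.547, -0.01, -0.004]
(0.616, 0.037, 0.067, -91) -> dpos [23.56, 8.76, 26.34] dr [1.547, -0.01, -0.004]
```

```bash
python3 -m creep '{"delta_pos":[[0,0,3],[0,1,6],[0,2,9],[0,3,12],[0,4.5,15],[0,6,18],[0.5,7.5,21],[0.5,8.5,24],[1,8.9,26.2],[1.2,8.9,26.2]],"dr":[[0.14,0,0],[0.28,0,0],[0.42,0,0],[0.56,0,0],[0.7,0,0],[0.84,0,0],[0.98,0,0],[1.12,0,0],[1.26,0,0],[1.4,0,0]]}' -1 30; python3 -c "
from h import *
lids(cams=('scene',))
px,W,c=cam('top');cv2.imwrite('pics/p3.png',cv2.resize(px[80:230,30:230],(800,600)))
to((.615,.037,.08,-91),(.615,.037,.067,-91))"
```

```text
clock: 26.5
position: [0.614, 0.0336, 0.2854]
ee_rot: [-0.042, -0.706, -0.043, 0.706]
contact_force: [-0.2, 0.9, 0.2]
width: -0.0002
scene lid 537 (596.7, 38.2, 49.7, 124.9, 88.62) x [0.536 0.655] y [0.014 0.062] 0.0636
pos [0.6135 0.0361 0.2858] xaxis [-0.     0.002 -1.   ] jawyaw -82.6 j6 1.39 j1 -0.06 F [ 0.5 -0.2 -0.3] w 0.0002 t 26.6
(0.615, 0.037, 0.08, -91) -> dpos [20.58, -0.02, -0.16] dr [0.146, 0.0, 0.002]
(0.615, 0.037, 0.067, -91) -> dpos [21.88, -0.02, -0.16] dr [0.146, 0.0, 0.002]
```

View pics/p3.png

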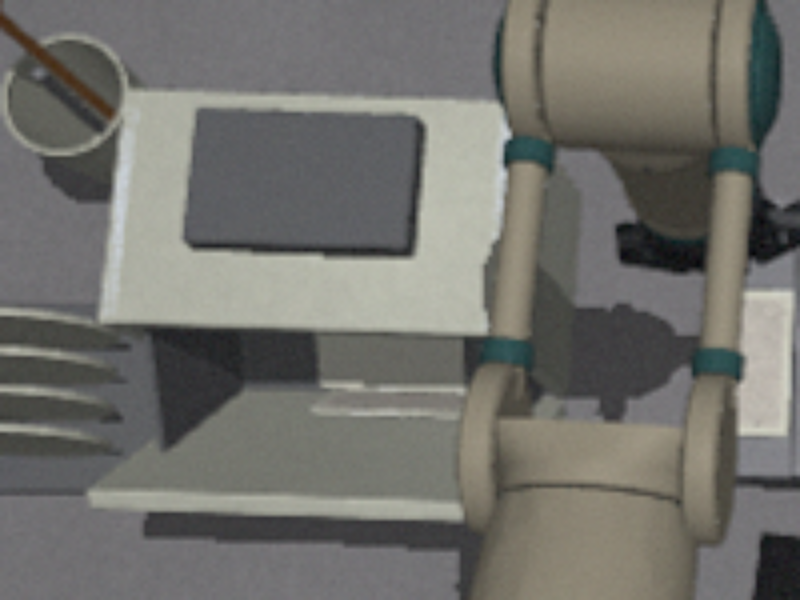

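Second lid is in the tub too, resting at (390,355) towards the back; first at (395,405). Third lid now.

```bash
python3 -m creep '{"delta_pos":[[4,0,-0.1],[8,0,-0.1],[12,0,-0.1],[16,0,-0.1],[19,0,-0.1],[20.5,0,-0.1],[21.4,0,-0.1],[21.8,0,-0.1],[21.9,0,-0.1],[21.9,0,-0.1]],"dr":[[0.1,0,0.002],[0.146,0,0.002],[0.146,0,0.002],[0.146,0,0.002],[0.146,0,0.002],[0.146,0,0.002],[0.146,0,0.002],[0.146,0,0.002],[0.146,0,0.002],[0.146,0,0.002]]}'; python3 -m creep '{"delta_pos":[[0.1,0,0],[0.2,0,0],[0.2,0,0]],"dr":[[0,0,0],[0,0,0],[0,0,0]]}';python3 -m creep '{"delta_pos":[[0.1,0,0],[0.1,0,0]],"dr":[[0,0,0],[0,0,0]]}'; python3 -c "
from h import *
to((.526,.038,.063,-91))"
```

```text
clock: 27.6
position: [0.6169, 0.0376, 0.0699]
ee_rot: [-0.005, 0.709, -0.006, -0.705]
contact_force: [-0.4, 0.1, -0.3]
width: -0.0001
clock: 27.9
position: [0.6163, 0.0374, 0.0674]
ee_rot: [-0.006, 0.709, -0.006, -0.705]
contact_force: [-0.3, -0.1, 0.5]
width: -0.0002
clock: 28.1
position: [0.6162, 0.0374, 0.066]
ee_rot: [-0.006, 0.708, -0.006, -0.706]
contact_force: [0.2, 0.2, -0.4]
width: -0.0
pos [0.6162 0.0374 0.066 ] xaxis [ 0.004 -0.    -1.   ] jawyaw -90.9 j6 1.54 j1 -0.05 F [ 0.2  0.2 -0.4] w -0.0 t 28.1
(0.526, 0.038, 0.063, -91) -> dpos [0.27, 0.09, 9.02] dr [0.001, -0.004, -0.0]
```

```bash
python3 -m creep '{"delta_pos":[[0.2,0,0],[0.35,0,0],[0.38,0,1],[0.38,0,2.2],[0.38,0,3.4],[0.38,0,4.6],[0.38,0,5.8],[0.38,0,7],[0.38,0.1,8],[0.38,0.1,8.5]],"dr":[[0,0,0],[0,0,0],[0,0,0],[0,0,0],[0,0,0],[0,0,0],[0,0,0],[0,0,0],[0,0,0],[0,0,0]]}';  python3 -m creep '{"delta_pos":[[0,0,0],[-2,0,0],[-6,0,0],[-10,0,0],[-11,0,3],[-11,0,7],[-11,0,11],[-11,0,14],[-11,0,14]],"dr":[[0,0,0],[0,0,0],[0,0,0],[0,0,0],[0,0,0],[0,0,0],[0,0,0],[0,0,0],[0,0,0]]}' 1;python3 -c "
from h import *
lids();to((.475,.038,.17,-91),(.475,.038,.041,-91))"
```

```text
clock: 29.1
position: [0.5347, 0.0376, 0.0641]
ee_rot: [-0.006, 0.712, -0.006, -0.702]
contact_force: [4.0, 0.1, 6.1]
width: 0.0001
clock: 30.0
position: [0.3857, 0.0405, 0.1709]
ee_rot: [-0.006, 0.707, -0.006, -0.707]
contact_force: [1.2, 0.4, 0.1]
width: 0.0858
top lid 362 (515.8, 37.5, 51.5, 116.5, 89.61) x [0.464 0.574] y [0.012 0.06 ] 0.0637
scene lid 473 (517.2, 37.9, 52.1, 122.2, 87.13) x [0.459 0.575] y [0.014 0.062] 0.0637
pos [0.3909 0.0401 0.1718] xaxis [ 0.006 -0.    -1.   ] jawyaw -90.9 j6 1.51 j1 -0.08 F [ 0.3 -0.  -0.2] w 0.0854 t 30.1
(0.475, 0.038, 0.17, -91) -> dpos [0.23, 0.07, -8.41] dr [0.001, -0.006, -0.0]
(0.475, 0.038, 0.041, -91) -> dpos [13.13, 0.07, -8.33] dr [0.001, -0.006, -0.0]
```

```bash
python3 -m creep '{"delta_pos":[[0,0,-4],[0.1,0.1,-8.4],[0.1,0.1,-8.4],[3,0.1,-8.4],[6,0.1,-8.4],[9,0.1,-8.4],[11,0.1,-8.4],[12.5,0.1,-8.3],[13.1,0.1,-8.3],[13.1,0.1,-8.3]],"dr":[[0,-0.006,0],[0,-0.006,0],[0,-0.006,0],[0,-0.006,0],[0,-0.006,0],[0,-0.006,0],[0,-0.006,0],[0,-0.006,0],[0,-0.006,0],[0,-0.006,0]]}' 1 30; python3 -m creep '{"delta_pos":[[0,0,0],[0,0,0],[0,0,0],[0,0,0],[0,0,0],[0,0,0]],"dr":[[0,0,0],[0,0,0],[0,0,0],[0,0,0],[0,0,0],[0,0,0]]}' -1 30;  python3 -m creep '{"delta_pos":[[-0.5,0,0],[-1,0,0],[-3,0,0],[-5,0,0],[-8,0,0],[-12,0,0],[-16,0,0],[-20,0,0],[-24,0,0],[-24,0,0]],"dr":[[0,0,0],[0,0,0],[0,0,0],[0,0,0],[0,0,0],[0,0,0],[0,0,0],[0,0,0],[0,0,0],[0,0,0]]}'; python3 -c "
from h import *
lids(.2,.4,('scene',));to((.535,.303,.285,-2))"
```

```text
clock: 31.1
position: [0.4744, 0.0377, 0.0398]
ee_rot: [0.006, -0.706, 0.006, 0.708]
contact_force: [0.2, 0.1, 0.3]
width: 0.0859
clock: 31.7
position: [0.4751, 0.0377, 0.0413]
ee_rot: [-0.006, 0.707, -0.006, -0.707]
contact_force: [0.8, 0.2, 2.6]
width: 0.049
clock: 32.7
position: [0.4775, 0.0376, 0.2866]
ee_rot: [-0.005, 0.71, -0.006, -0.704]
contact_force: [0.7, 0.9, -0.6]
width: 0.0492
scene lid 405 (534.2, 36.9, 91.2, 50.3, 0.99) x [0.496 0.578] y [0.013 0.06 ] 0.3091
pos [0.4759 0.0377 0.2836] xaxis [ 0.004 -0.001 -1.   ] jawyaw -90.9 j6 1.52 j1 -0.07 F [-0.4  0.4 -0.2] w 0.0492 t 32.75
(0.535, 0.303, 0.285, -2) -> dpos [-0.13, -26.62, -5.48] dr [-1.552, -0.003, -0.003]
```

```bash
python3 -m creep '{"delta_pos":[[-0.1,-2,0],[-0.1,-5,-1],[-0.1,-8,-1.5],[-0.1,-11,-2],[-0.1,-14,-2.5],[-0.1,-17,-3],[-0.1,-20,-3.5],[-0.1,-23,-4],[-0.1,-25,-4.5],[-0.1,-26.6,-5.4]],"dr":[[-0.1,0,0],[-0.22,0,0],[-0.36,0,0],[-0.5,0,0],[-0.64,0,0],[-0.78,0,0],[-0.92,0,0],[-1.06,0,0],[-1.2,0,0],[-1.34,0,0]]}'; python3 -c "
from h import *
to((.535,.303,.285,-2),(.535,.303,.198,-2))"
```

```text
clock: 33.75
position: [0.5316, 0.304, 0.2793]
ee_rot: [-0.436, -0.554, -0.438, 0.558]
contact_force: [0.2, -0.8, -0.9]
width: 0.0491
pos [0.5316 0.304  0.2793] xaxis [-0.007 -0.002 -1.   ] jawyaw -13.7 j6 0.64 j1 0.41 F [ 0.2 -0.8 -0.9] w 0.0491 t 33.75
(0.535, 0.303, 0.285, -2) -> dpos [-0.57, 0.35, 0.01] dr [-0.205, 0.003, 0.006]
(0.535, 0.303, 0.198, -2) -> dpos [8.13, 0.4, -0.01] dr [-0.205, 0.003, 0.006]
```

```bash
python3 -m creep '{"delta_pos":[[0,0.2,0],[0,0.3,0],[2.5,0.3,0],[5,0.3,0],[7,0.4,0],[8,0.4,0],[8.1,0.4,0],[8.1,0.4,0]],"dr":[[-0.1,0,0],[-0.205,0,0],[-0.205,0,0],[-0.205,0.003,0.006],[-0.205,0.003,0.006],[-0.205,0.003,0.006],[-0.205,0.003,0.006],[-0.205,0.003,0.006]]}'; python3 -m creep '{"delta_pos":[[0,0,0],[0,0,0],[0,0,0],[0,0,0],[0,0,0]],"dr":[[0,0,0],[0,0,0],[0,0,0],[0,0,0],[0,0,0]]}' 0.42 30;  python3 -m creep '{"delta_pos":[[-3,0,0],[-7,0,0],[-10,0,0],[-10,0,0]],"dr":[[0,0,0],[0,0,0],[0,0,0],[0,0,0]]}'; python3 - <<'E'
from h import *
to((.36,.05,.30,-2))
E
```

```text
clock: 34.55
position: [0.5368, 0.3018, 0.2004]
ee_rot: [0.49, 0.512, 0.489, -0.509]
contact_force: [0.1, 0.9, 0.1]
width: 0.0491
clock: 35.05
position: [0.5369, 0.3019, 0.2008]
ee_rot: [0.49, 0.512, 0.489, -0.509]
contact_force: [-1.0, 0.3, -0.8]
width: 0.0606
clock: 35.45
position: [0.5385, 0.3026, 0.306]
ee_rot: [0.491, 0.515, 0.488, -0.505]
contact_force: [1.2, 0.0, 0.3]
width: 0.0609
pos [0.5385 0.3026 0.306 ] xaxis [ 0.014  0.006 -1.   ] jawyaw -2.4 j6 0.44 j1 0.4 F [1.2 0.  0.3] w 0.0609 t 35.45
(0.36, 0.05, 0.3, -2) -> dpos [0.2, -16.78, 25.99] dr [-0.007, -0.007, -0.014]
```

```bash
python3 -m creep '{"delta_pos":[[0.2,-3,4],[0.2,-6,8],[0.2,-9,12],[0.2,-12,16],[0.2,-14,20],[0.2,-16.8,26],[0.2,-16.8,26],[0.2,-16.8,26]],"dr":[[0,-0.007,-0.014],[0,-0.007,-0.014],[0,-0.007,-0.014],[0,-0.007,-0.014],[0,-0.007,-0.014],[0,-0.007,-0.014],[0,-0.007,-0.014],[0,-0.007,-0.014]]}' -1 30; python3 - <<'E'
from h import *
lids()
px,W,c=cam('top');cv2.imwrite('pics/p4.png',cv2.resize(px[80:255,30:300],(800,519)))
# tub angle: panel outer/top; inner panel plane fit; lids points in tub frame
X,Y,z=W[...,0],W[...,1],W[...,2]
yaw=np.radians(-2.3);C=np.array([np.cos(yaw),np.sin(yaw)])
hinge=np.array([.587-.016,.346])
bx=(X-hinge[0])*C[0]+(Y-hinge[1])*C[1];by=-(X-hinge[0])*C[1]+(Y-hinge[1])*C[0]
m=(bx>-.13)&(bx<.0)&(abs(by)<.14)&(z>.06)&(z<.2)
print("px in panel",m.sum());s=np.polyfit(z[m],bx[m],1);print("slope->angle",np.arctan(-s[0]),s)
th=np.arctan(-s[0])
tx=bx*np.cos(th)+(z-.004)*np.sin(th);tz=-bx*np.sin(th)+(z-.004)*np.cos(th)
tx-=.076;tz-=.009
w=(px.min(2)>120)&(abs(by)<.12)&(bx>-.1)&(bx<.02)&(z<.2)
for y0,y1 in((330,390),(390,420)):
    r0,r1=int(80+y0/2.963),int(80+y1/2.963)
for v in range(185,226,3):
    print(v,[(round(float(tx[v,u]),3),round(float(by[v,u]),3),round(float(tz[v,u]),3)) for u in (110,130,160)])
to()
E
```

```text
clock: 36.25
position: [0.356, 0.0475, 0.2969]
ee_rot: [-0.487, -0.507, -0.49, 0.515]
contact_force: [0.6, 0.6, -0.3]
width: 0.0003
px in panel 2159
slope->angle 0.4676315658889475 [-0.50498991  0.01938197]
185 [(-0.063, 0.032, 0.074), (-0.064, -0.028, 0.065), (-0.06, -0.124, 0.067)]
188 [(-0.064, 0.022, 0.102), (-0.064, -0.038, 0.096), (-0.065, -0.128, 0.083)]
191 [(-0.067, 0.015, 0.123), (-0.067, -0.044, 0.117), (-0.066, -0.135, 0.11)]
194 [(-0.067, 0.005, 0.151), (-0.067, -0.053, 0.147), (-0.068, -0.14, 0.134)]
197 [(-0.068, -0.003, 0.175), (-0.068, -0.06, 0.169), (-0.075, -0.142, 0.141)]
200 [(-0.07, -0.011, 0.197), (-0.07, -0.067, 0.193), (-0.129, -0.108, 0.012)]
203 [(-0.071, -0.019, 0.219), (-0.07, -0.075, 0.218), (-0.138, -0.109, 0.018)]
206 [(-0.076, -0.022, 0.23), (-0.074, -0.079, 0.231), (-0.147, -0.11, 0.023)]
209 [(-0.086, -0.021, 0.229), (-0.085, -0.077, 0.225), (0.082, -0.277, 0.668)]
212 [(-0.169, 0.054, 0.034), (-0.167, -0.012, 0.033), (0.081, -0.279, 0.679)]
215 [(-0.178, 0.053, 0.04), (-0.176, -0.013, 0.038), (0.078, -0.281, 0.685)]
218 [(-0.189, 0.054, 0.038), (-0.187, -0.012, 0.038), (0.075, -0.283, 0.692)]
221 [(-0.197, 0.052, 0.045), (-0.193, -0.016, 0.05), (0.07, -0.283, 0.693)]
224 [(-0.206, 0.051, 0.05), (-0.202, -0.016, 0.052), (0.066, -0.283, 0.697)]
pos [0.358  0.0495 0.297 ] xaxis [-0.01  -0.004 -1.   ] jawyaw -2.4 j6 -0.01 j1 -0.05 F [ 0.8 -0.4 -0.1] w 0.0001 t 36.4
```

View pics/p4.png

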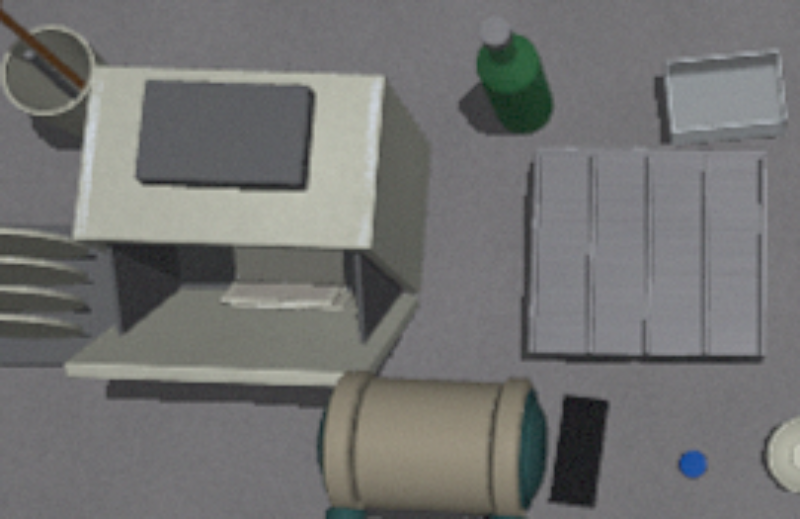

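```bash
python3 - <<'E'
from h import *
for n in("top","scene"):
    px,W,c=cam(n);X,Y,z=W[...,0],W[...,1],W[...,2]
    yaw=np.radians(-2.3);C=np.array([np.cos(yaw),np.sin(yaw)]);hx,hy=.573,.346;th=.50
    bx=(X-hx)*C[0]+(Y-hy)*C[1];by=-(X-hx)*C[1]+(Y-hy)*C[0]
    tx=bx*np.cos(th)+(z-.004)*np.sin(th)-.076;tz=-bx*np.sin(th)+(z-.004)*np.cos(th)-.009
    if n=="top":
        for v in range(158,196,2):
            print(v,[(u,round(float(tx[v,u]),3),round(float(by[v,u]),3),round(float(tz[v,u]),3),int(px[v,u].min())) for u in (85,100,115,130,142)])
E
```

```text
158 [(85, 0.053, 0.056, 0.18, 164), (100, 0.054, 0.015, 0.177, 164), (115, 0.054, -0.027, 0.173, 170), (130, 0.057, -0.072, 0.179, 171), (142, 0.057, -0.105, 0.176, 172)]
160 [(85, 0.048, 0.056, 0.182, 164), (100, 0.048, 0.014, 0.179, 169), (115, 0.051, -0.03, 0.183, 171), (130, 0.051, -0.072, 0.179, 175), (142, 0.051, -0.104, 0.173, 167)]
162 [(85, 0.038, 0.063, 0.169, 55), (100, 0.043, 0.014, 0.18, 82), (115, 0.044, -0.029, 0.181, 127), (130, 0.045, -0.071, 0.179, 155), (142, 0.047, -0.106, 0.182, 167)]
164 [(85, -0.007, 0.119, 0.04, 38), (100, -0.016, 0.086, 0.003, 47), (115, -0.014, 0.037, 0.003, 93), (130, -0.012, -0.013, 0.004, 89), (142, 0.04, -0.104, 0.177, 78)]
166 [(85, -0.013, 0.12, 0.04, 32), (100, -0.024, 0.088, -0.001, 47), (115, -0.021, 0.037, 0.005, 93), (130, -0.019, -0.013, 0.004, 96), (142, -0.018, -0.052, 0.003, 94)]
168 [(85, -0.019, 0.12, 0.042, 34), (100, -0.03, 0.088, 0.001, 43), (115, -0.027, 0.037, 0.005, 92), (130, -0.025, -0.013, 0.007, 96), (142, -0.025, -0.051, 0.002, 93)]
170 [(85, -0.025, 0.119, 0.046, 30), (100, -0.037, 0.088, 0.002, 49), (115, -0.035
[... 1468 characters left out ...]
7)]
188 [(85, -0.064, 0.098, 0.107, 113), (100, nan, nan, nan, 105), (115, -0.063, 0.007, 0.101, 113), (130, -0.063, -0.038, 0.096, 111), (142, -0.063, -0.074, 0.091, 115)]
190 [(85, -0.063, 0.09, 0.127, 107), (100, -0.065, 0.048, 0.117, 113), (115, -0.063, 0.001, 0.118, 111), (130, -0.063, -0.044, 0.114, 113), (142, -0.063, -0.079, 0.109, 114)]
192 [(85, -0.065, 0.086, 0.138, 112), (100, -0.066, 0.043, 0.131, 109), (115, -0.064, -0.003, 0.132, 111), (130, -0.066, -0.046, 0.124, 115), (142, -0.066, -0.082, 0.12, 116)]
194 [(85, -0.064, 0.078, 0.158, 108), (100, -0.065, 0.035, 0.152, 108), (115, -0.064, -0.009, 0.149, 113), (130, -0.063, -0.054, 0.148, 110), (142, -0.064, -0.088, 0.143, 115)]
```

Tray empty; one lid flat on the tub floor, two leaning on the panel (local x ≈ −0.05, within limits; (290,262) and (285,295)). Now shut the bin.

```bash
python3 -m creep '{"delta_pos":[[0,4,0],[0,8,0],[0,12,0],[0,16,0],[0,20,0],[0,24,0],[0,28,0],[0,29.5,0],[0,29.5,0]],"dr":[[0,0,0],[0,0,0],[0,0,0],[0,0,0],[0,0,0],[0,0,0],[0,0,0],[0,0,0],[0,0,0]]}' -1 40; python3 -c "
from h import *
to((.40,.346,.297,-2),(.40,.346,.20,-2),(.43,.346,.2,-2),(.558,.346,.2,-2))"
```

```text
clock: 37.4
position: [0.6548, 0.0378, 0.2918]
ee_rot: [-0.488, -0.506, -0.492, 0.514]
contact_force: [0.2, -0.4, -0.7]
width: -0.0001
pos [0.6548 0.0378 0.2918] xaxis [-0.012 -0.004 -1.   ] jawyaw -2.3 j6 -0.01 j1 -0.05 F [ 0.2 -0.4 -0.7] w -0.0001 t 37.4
(0.4, 0.346, 0.297, -2) -> dpos [-0.35, -26.7, -29.77] dr [-0.005, 0.005, 0.012]
(0.4, 0.346, 0.2, -2) -> dpos [9.35, -26.59, -29.81] dr [-0.005, 0.005, 0.012]
(0.43, 0.346, 0.2, -2) -> dpos [9.32, -23.59, -29.93] dr [-0.005, 0.005, 0.012]
(0.558, 0.346, 0.2, -2) -> dpos [9.16, -10.8, -30.45] dr [-0.005, 0.005, 0.012]
```

I drove along the wrong tool axis (harmless, at z 0.29 over the tray). Correcting with computed shifts.

```bash
python3 -m creep '{"delta_pos":[[-0.3,-4.5,-1],[-0.3,-9,-2],[-0.3,-13.5,-4],[-0.3,-18,-7],[-0.3,-22,-10],[-0.3,-26.7,-13],[-0.3,-26.7,-17],[-0.3,-26.7,-21],[-0.3,-26.7,-25],[-0.3,-26.7,-29]],"dr":[[0,0,0],[0,0.005,0.012],[0,0.005,0.012],[0,0.005,0.012],[0,0.005,0.012],[0,0.005,0.012],[0,0.005,0.012],[0,0.005,0.012],[0,0.005,0.012],[0,0.005,0.012]]}'; python3 -c "
from h import *
to((.40,.346,.297,-2),(.40,.346,.20,-2),(.43,.346,.2,-2),(.558,.346,.2,-2))"
```

```text
clock: 38.4
position: [0.3957, 0.3392, 0.2989]
ee_rot: [0.49, 0.511, 0.489, -0.509]
contact_force: [1.2, -1.5, 0.5]
width: -0.0001
pos [0.3957 0.3392 0.2989] xaxis [ 0.002 -0.    -1.   ] jawyaw -2.3 j6 0.62 j1 0.58 F [ 1.2 -1.5  0.5] w -0.0001 t 38.4
(0.4, 0.346, 0.297, -2) -> dpos [0.19, 0.4, -0.69] dr [-0.005, -0.0, -0.002]
(0.4, 0.346, 0.2, -2) -> dpos [9.89, 0.38, -0.69] dr [-0.005, -0.0, -0.002]
(0.43, 0.346, 0.2, -2) -> dpos [9.9, 3.38, -0.81] dr [-0.005, -0.0, -0.002]
(0.558, 0.346, 0.2, -2) -> dpos [9.93, 16.17, -1.32] dr [-0.005, -0.0, -0.002]
```

```bash
python3 -m creep '{"delta_pos":[[0.2,0.4,-0.7],[3,0.4,-0.7],[6,0.4,-0.7],[8.5,0.4,-0.7],[9.9,0.4,-0.7],[9.9,0.4,-0.7],[9.9,1.4,-0.7],[9.9,2.4,-0.8],[9.9,3.4,-0.8],[9.9,4.4,-0.8]],"dr":[[0,0,0],[0,0,0],[0,0,0],[0,0,0],[0,0,0],[0,0,0],[0,0,0],[0,0,0],[0,0,0],[0,0,0]]}'; python3 -m creep '{"delta_pos":[[0,1,0],[0,2,0],[0,3,-0.1],[0,4,-0.1],[0,5,-0.2],[0,6,-0.2],[0,7,-0.3],[0,8,-0.3],[0,9,-0.4],[0,9,-0.4]],"dr":[[0,0,0],[0,0,0],[0,0,0],[0,0,0],[0,0,0],[0,0,0],[0,0,0],[0,0,0],[0,0,0],[0,0,0]]}'; python3 -c "
from h import *
to((.558,.346,.2,-2))"
```

```text
clock: 39.4
position: [0.4428, 0.344, 0.2008]
ee_rot: [0.489, 0.511, 0.489, -0.51]
contact_force: [-12.7, 0.3, 19.7]
width: 0.0001
clock: 40.4
position: [0.5369, 0.3428, 0.2028]
ee_rot: [0.492, 0.513, 0.486, -0.508]
contact_force: [0.3, -3.0, 8.8]
width: -0.0
pos [0.5369 0.3428 0.2028] xaxis [ 0.011 -0.001 -1.   ] jawyaw -2.5 j6 0.51 j1 0.46 F [ 0.3 -3.   8.8] w -0.0 t 40.4
(0.558, 0.346, 0.2, -2) -> dpos [0.3, 2.09, -0.41] dr [-0.008, 0.0, -0.011]
```

```bash
python3 - <<'E'
from h import *
px,W,c=cam("scene");cv2.imwrite("pics/s5.png",cv2.resize(px[80:300,300:512],(578,600)))
E
```

```text
(no output)
```

View pics/s5.png

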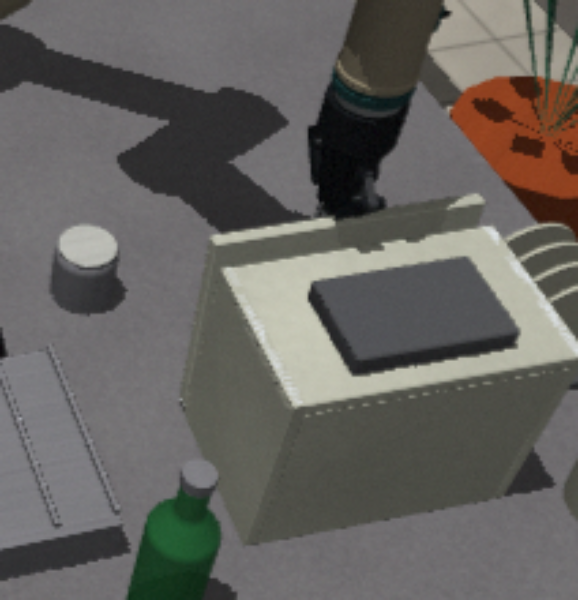

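Panel is nearly upright, gripper outside it at (355,190). Push on slowly to the stop.

```bash
python3 -m creep '{"delta_pos":[[0,0.4,-0.1],[0,0.8,-0.1],[0,1.2,-0.2],[0,1.5,-0.2],[0,1.5,-0.2]],"dr":[[0,0,-0.011],[0,0,-0.011],[0,0,-0.011],[0,0,-0.011],[0,0,-0.011]]}'; python3 -m creep '{"delta_pos":[[0,0.2,0],[0,0.4,0],[0,0.4,0]],"dr":[[0,0,0],[0,0,0],[0,0,0]]}';python3 -m creep '{"delta_pos":[[0,0.2,0],[0,0.4,0],[0,0.4,0]],"dr":[[0,0,0],[0,0,0],[0,0,0]]}'
```

```text
clock: 40.95
position: [0.5511, 0.3436, 0.2029]
ee_rot: [-0.489, -0.51, -0.489, 0.511]
contact_force: [-0.7, -4.8, 9.5]
width: 0.0002
clock: 41.25
position: [0.5543, 0.3436, 0.2028]
ee_rot: [-0.489, -0.51, -0.49, 0.511]
contact_force: [-2.5, -4.7, 10.9]
width: -0.0001
clock: 41.55
position: [0.5543, 0.3435, 0.2029]
ee_rot: [-0.487, -0.507, -0.491, 0.513]
contact_force: [-10.6, -5.0, 15.4]
width: -0.0002
```

Stop reached (x halts at 0.5543, force rises). One more firm nudge, then back off and measure.

```bash
python3 -m creep '{"delta_pos":[[0,0.2,0],[0,0.2,0]],"dr":[[0,0,0],[0,0,0]]}'; python3 -m creep '{"delta_pos":[[0,-0.6,0],[0,-2,0],[0,-5,0],[0,-9,0],[0,-13,0],[-3,-15,0],[-7,-15,0],[-9,-15,0],[-9,-15,0]],"dr":[[0,0,0],[0,0,0],[0,0,0],[0,0,0],[0,0,0],[0,0,0],[0,0,0],[0,0,0],[0,0,0]]}'; python3 - <<'E'
from h import *
for n in("top","scene"):
    px,W,c=cam(n);X,Y,z=W[...,0],W[...,1],W[...,2]
    for y in(.25,.43):
        m=(abs(Y-y)<.02)&(X>.5)&(X<.6)&(z>.235)&(z<.25); print(n,y,"panel top edge",m.sum(),np.percentile(X[m],[2,50,98]).round(4),np.median(z[m]).round(4))
        m=(abs(Y-y)<.02)&(X>.5)&(X<.59)&(z>.03)&(z<.225)
        if m.sum()>20: print(" face",m.sum(),np.polyfit(z[m],X[m],1).round(4))
to((.515,-.345,.25,-15),(.515,-.345,.096,-15))
E
```

```text
clock: 41.75
position: [0.5543, 0.3435, 0.2029]
ee_rot: [-0.486, -0.506, -0.492, 0.514]
contact_force: [-13.4, -5.1, 16.8]
width: 0.0003
clock: 42.65
position: [0.4098, 0.3524, 0.2943]
ee_rot: [0.488, 0.511, 0.491, -0.51]
contact_force: [-0.2, 0.1, 0.4]
width: 0.0001
top 0.25 panel top edge 85 [0.5657 0.5736 0.5806] 0.2413
 face 155 [4.000e-04 5.663e-01]
top 0.43 panel top edge 80 [0.573  0.5799 0.5876] 0.2411
 face 149 [0.     0.5737]
scene 0.25 panel top edge 79 [0.5693 0.5791 0.5868] 0.2409
scene 0.43 panel top edge 74 [0.5764 0.5866 0.593 ] 0.2408
pos [0.4083 0.3511 0.2905] xaxis [-0.009  0.    -1.   ] jawyaw -2.4 j6 0.62 j1 0.58 F [-0.9 -0.1 -0.5] w 0.0 t 42.75
(0.515, -0.345, 0.25, -15) -> dpos [3.93, 13.61, 69.1] dr [0.22, 0.001, 0.009]
(0.515, -0.345, 0.096, -15) -> dpos [19.33, 13.75, 69.1] dr [0.22, 0.001, 0.009]
```

Panel face slope is 0.000 rad and top at z 0.241: shut. Go back to the isolator.

```bash
python3 -m creep '{"delta_pos":[[0,0,4],[0,0,8],[0,0,12.5],[0,0,17],[0,1,21.5],[0,2,26],[0,3,30.5],[0,4,35],[0,5,39.5],[0,6,44]],"dr":[[0,0,0],[0,0,0],[0,0,0.009],[0.05,0,0.009],[0.1,0,0.009],[0.15,0,0.009],[0.2,0,0.009],[0.22,0,0.009],[0.22,0,0.009],[0.22,0,0.009]]}' 1 40; python3 -c "
from h import *
to((.515,-.345,.22,-15.5))"
```

```text
clock: 43.75
position: [0.449, -0.0928, 0.2885]
ee_rot: [-0.429, -0.56, -0.431, 0.562]
contact_force: [0.4, 0.6, 0.3]
width: 0.0853
pos [ 0.449  -0.0928  0.2885] xaxis [-0.003  0.001 -1.   ] jawyaw -15.0 j6 -0.09 j1 -0.36 F [0.4 0.6 0.3] w 0.0853 t 43.75
(0.515, -0.345, 0.22, -15.5) -> dpos [6.81, 12.94, 22.64] dr [0.008, 0.0, 0.003]
```

```bash
python3 -m creep '{"delta_pos":[[0,2,4],[0,4,8],[0,7,12],[1,9,16],[3,11,20],[6,12.9,22.6],[6.8,12.9,22.6],[6.8,12.9,22.6]],"dr":[[0.008,0,0],[0.008,0,0],[0.008,0,0],[0.008,0,0],[0.008,0,0],[0.008,0,0.003],[0.008,0,0.003],[0.008,0,0.003]]}' 1 40; python3 - <<'E'
from h import *
for n in("top","scene"):
    px,W,c=cam(n);X,Y,z=W[...,0],W[...,1],W[...,2]
    b=(X>.44)&(X<.58)&(Y>-.42)&(Y<-.27)&(z>.105)&(z<.125)
    if b.sum()>10: print(n,"bar",b.sum(),rect(W[b][:,:2]))
to((.515,-.345,.096,-15.5))
E
```

```text
clock: 44.55
position: [0.5141, -0.3419, 0.2182]
ee_rot: [-0.426, -0.563, -0.43, 0.563]
contact_force: [-0.8, -0.1, 0.2]
width: 0.0853
top bar 64 (516.8, -331.9, 37.0, 14.0, 76.98)
scene bar 173 (517.1, -344.5, 67.8, 18.4, 75.74)
pos [ 0.5155 -0.3417  0.222 ] xaxis [ 0.002  0.    -1.   ] jawyaw -15.4 j6 -0.43 j1 -0.7 F [-0.7 -0.   0.1] w 0.0855 t 44.65
(0.515, -0.345, 0.096, -15.5) -> dpos [12.6, 0.02, 0.34] dr [0.001, -0.001, -0.001]
```

```bash
python3 -m creep '{"delta_pos":[[4,0,0.3],[8,0,0.3],[10.5,0,0.3],[12,0,0.3],[12.5,0,0.3],[12.5,0,0.3]],"dr":[[0,0,0],[0,0,0],[0,0,0],[0,0,0],[0,0,0],[0,0,0]]}' 1 40; python3 -m creep '{"delta_pos":[[0,0,0],[0,0,0],[0,0,0],[0,0,0],[0,0,0],[0,0,0],[0,0,0]],"dr":[[0,0,0],[0,0,0],[0,0,0],[0,0,0],[0,0,0],[0,0,0],[0,0,0]]}' -1 40
python3 -m creep '{"delta_pos":[[0,0,0],[0,0,0],[0,0,0],[0,0,0],[0,0,0],[0,0,0],[0,0,0],[0,0,0],[0,0,0],[0,0,0]],"dr":[[0.14,0,0],[0.28,0,0],[0.42,0,0],[0.56,0,0],[0.7,0,0],[0.84,0,0],[0.98,0,0],[1.12,0,0],[1.26,0,0],[1.39,0,0]]}';python3 -m creep '{"delta_pos":[[0,0,0],[0,0,0],[0,0,0]],"dr":[[0.02,0,0],[0.03,0,0],[0.03,0,0]]}'; python3 - <<'E'
from h import *
to(); print(manip.get_state()["moment"])
E
```

```text
clock: 45.25
position: [0.5158, -0.3451, 0.0986]
ee_rot: [0.43, 0.563, 0.427, -0.562]
contact_force: [-0.2, 0.7, 0.3]
width: 0.0854
clock: 45.95
position: [0.5147, -0.3458, 0.0983]
ee_rot: [0.429, 0.563, 0.427, -0.563]
contact_force: [-2.9, 1.3, 5.7]
width: 0.013
clock: 46.95
position: [0.5145, -0.3456, 0.0983]
ee_rot: [-0.033, 0.707, -0.034, -0.706]
contact_force: [-4.1, 1.3, 5.7]
width: 0.0128
clock: 47.25
position: [0.5145, -0.3456, 0.0983]
ee_rot: [-0.04, 0.706, -0.042, -0.706]
contact_force: [-4.0, 2.3, 5.9]
width: 0.0132
pos [ 0.5145 -0.3456  0.0983] xaxis [ 0.001 -0.002 -1.   ] jawyaw -96.7 j6 0.98 j1 -0.7 F [-4.   2.3  5.9] w 0.0132 t 47.25
[0.19018683 0.6705553  0.88631775]
```

At the stop (moment 0.9 N m). Release, rise clear and verify everything.

```bash
python3 -m creep '{"delta_pos":[[0,0,0],[0,0,0],[0,0,0],[0,0,0],[-3,0,0],[-7,0,0],[-11,0,0],[-14,0,0],[-14,0,0]],"dr":[[0,0,0],[0,0,0],[0,0,0],[0,0,0],[0,0,0],[0,0,0],[0,0,0],[0,0,0],[0,0,0]]}' 1 40; python3 - <<'E'
from h import *
for n in("top","scene"):
    px,W,c=cam(n);X,Y,z=W[...,0],W[...,1],W[...,2]
    b=(X>.44)&(X<.58)&(Y>-.42)&(Y<-.27)&(z>.105)&(z<.125)
    if b.sum()>10: print(n,"bar",b.sum(),rect(W[b][:,:2]))
    m=(abs(Y-.25)<.02)&(X>.5)&(X<.6)&(z>.235)&(z<.25); print("panel top",np.percentile(X[m],[2,98]).round(4))
    m=((z>.012)&(z<.25)&(X>.3)&(X<.9)&(Y<.2)&(Y>-.55)).astype(np.uint8)
    k,l,st,ce=cv2.connectedComponentsWithStats(m)
    for i in range(1,k):
        if st[i,4]>100: print(rect(W[l==i][:,:2]),np.percentile(W[l==i][:,2],98).round(3))
lids();to()
px,_,_=cam("scene");w,_,_=cam("wrist");cv2.imwrite("pics/f.png",np.vstack([cv2.resize(px,(400,300)),cv2.resize(w,(400,300))]))
E
```

```text
clock: 48.15
position: [0.5174, -0.3475, 0.2432]
ee_rot: [-0.039, 0.71, -0.045, -0.702]
contact_force: [0.8, 0.4, 0.6]
width: 0.0854
top bar 99 (509.3, -346.4, 15.0, 59.0, 83.21)
panel top [0.5657 0.5812]
(787.7, -517.0, 130.9, 65.9, 0.4) 0.188
(794.1, 86.2, 60.7, 66.3, 14.35) 0.232
(799.3, -143.0, 89.9, 130.4, 5.85) 0.055
(690.5, 197.3, 5.3, 130.5, 89.58) 0.231
(726.5, -300.6, 58.5, 53.4, 66.59) 0.152
(615.7, -57.1, 253.1, 232.4, 89.01) 0.072
(504.3, -346.1, 110.1, 92.3, 84.77) 0.119
(392.5, 157.8, 52.3, 71.4, 23.95) 0.085
scene bar 120 (518.5, -344.5, 14.4, 71.8, 84.99)
panel top [0.5683 0.5857]
(389.8, 155.7, 73.5, 71.9, 12.72) 0.084
(396.2, -224.1, 80.8, 84.7, 64.36) 0.025
(678.1, -67.2, 279.1, 354.4, 88.68) 0.071
(722.4, 198.0, 4.0, 74.3, 89.99) 0.228
(494.3, -342.7, 110.3, 162.6, 85.53) 0.119
(754.3, 140.9, 66.7, 210.8, 43.53) 0.231
(634.8, -471.3, 83.0, 103.5, 12.19) 0.091
(740.4, -300.5, 59.3, 49.3, 86.47) 0.151
(811.4, -515.7, 68.5, 130.1, 89.99) 0.191
pos [ 0.5144 -0.3451  0.2362] xaxis [ 0.001  0.    -1.   ] jawyaw -96.8 j6 0.99 j1 -0.7 F [ 0.7  0.6 -0.1] w 0.0857 t 48.35
```

View pics/f.png

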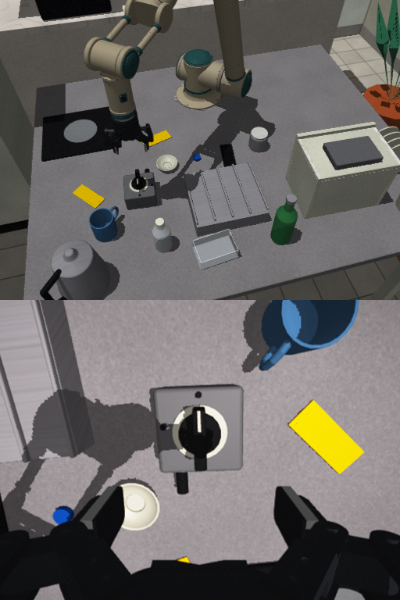

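Bin is shut, the tray is empty, and the handle's white mark at (198,418) points at the "on" dot (198,394). The bystanders are where they were, and the gripper is clear. I'm handing in.

```bash
python3 -c "
from rig import manip
print(manip.sign_off())"
```

```text
the job is handed in; nothing more can be done
None
```

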